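# Set the two stops of a trimming jig and load the block

### The arm

A 7-joint arm with a two-finger parallel gripper is mounted at the origin on a cart in front of the work surface, level with it; the furniture and walls round the work are solid. World frame = base frame: x ahead of the robot, y to its left, z up, the work surface at z = 0. Lengths are in m, angles in degrees, forces in N, time in s.
With the tool pointing down it reaches from about 0.425 to 0.875 m from the base axis. Payload 4.7 kg.
Tool frame: the origin (TCP) lies midway between the tips of the shut fingers; the grasp point (between the pads) lies 19 mm behind it; y points along the fingers, x is the direction in which the jaws open and shut, and the axes are right-handed (so a half turn about y gives the same grasp; the last joint's range is limited). The gripper opens to 87 mm and grips with 3 to 60 N. Pads are 19 mm wide; open, the fingers measure 117 mm over their backs; the gripper's body (75 mm by 190 mm) begins 51 mm behind the grasp point.
Start: joints at [-75.338, 18.392, -4.016, 83.108, 1.295, 78.541, -3.26], TCP at [0.156, 0.631, 0.223] pointing down, gripper open.
Joint ranges: [-163.93, 163.93], [-17.29, 119.83], [-79.2, 71.16], [3.27, 140.29], [-89.18, 269.18], [5.43, 117.66], [-154.24, 154.24]. Speed limits (degrees/s): [147.25, 147.25, 180, 180, 180, 180, 180].

### API

Orientations are given as [roll, pitch, yaw] about the fixed x, y, z axes, in that order (R = Rz(yaw) Ry(pitch) Rx(roll)).
In Python, from cell import env gives the robot as it stands.
- The arm moves only by the tool carry_out, never from a script. Its argument "targets" is a list of rows, each a list of 2 entries, a list of its own where there are three numbers: the shift along the tool's x, y, z in mm, then the turn, a rotation vector about the tool's x, y, z in degrees. A call has 1 to 12 rows; each row shifts and turns the commanded pose from where the row before left it, along the tool's axes as they then stand; what a row does not reach is not made up. A row lasts 1/10 s, in which the tool goes at most 50 mm and 8.59 degrees, less where a joint would pass 70% of its speed; a pose out of reach is approached as far as the arm can. A call with a gripper value outside its range is refused whole. "jaw" is the opening, from 0 (shut) to 1 (fully open), set as the call begins (left out, the last holds). The fingers move at their own pace and stop on an object; "squeeze" is the grip in N (left out, the last holds). Time passes only in rows, so rows that do not move let the fingers close. It gives the time, the measured TCP pose, the force and the opening at its end, in the units of the state.
- env.get_obs(): the state, without advancing time (a new reading comes with each control period).
- env.read_camera(name): name is "scene" or "top" or "wrist"; returns the picture (420x560x3 uint8, red, green, blue); there is no depth.
- env.get_calibration(name): a dict with "fx", "fy", "cx", "cy" (pixels), "R" (3x3) and "t" (3): a world point X has camera coordinates R X + t; the wrist camera has in their place "hand_eye" (4x4, takes a point from camera to tool coordinates, whose origin is the TCP and whose axes are the tool frame's). Camera axes: x right, y down, z forward; pixel columns grow to the right and rows downward; lengths in m; the calibration is good to about 2 mm. A picture is of the moment at which its call begins: read the wrist's pose just before it. get_calibration takes no time and is no camera call.
- env.sign_off(): hands the job in, once; it reports no verdict.
Trained networks look in the newest picture that a camera, given by its name, has taken for a name from the list of things; names that differ only in an ending like _2 or _b are one class to them, and where a whole thing is asked for, a point or a joint stands for the part that bears it (a point fixed in the world has none). Each returns a list of dicts, best first, with "p" (0 to 1); they miss things now and then, are a little off and sometimes report something else, mostly with a low value. They report only what shows in the picture. A call takes as long as a camera call. They do not tell look-alikes from the thing itself.
- env.outline_of(camera, label): "mask" (420x560 bool, what is visible of it) and "xy" ([column, row] in pixels, amid what is visible of it).
The state is a dict: "time_s": time; "qpos": joint angles; "joint_velocities": joint speeds; "effort": joint torques, N m; "tool_pos": TCP position; "tool_rot": TCP orientation; "force": force on the tool from outside, world axes, zero at the start; "wrist_torque": the same for the moment, N m; "grip_width": finger opening in m.
Only numpy, scipy, OpenCV 4.12 (cv2) and the standard library are available. Lean on these libraries where they do the work, as an engineer would, in place of code of your own. Each camera call takes 0.05 s, during which the arm holds its last target.

### The job

Set up the small plywood trimming jig. First nudge the stiff slide stop forward in small taps until its pointer meets the tip of its brass clip, without running past it; then turn the black knob bit by bit until the screw stop's pointer meets the tip of the other brass clip, and pull the lock lever fully over to the near side. Last, pick up the cork sanding block and lay it flat on the jig, lengthwise and square, snug in the corner against both stops without shifting them, and leave the other things on the table where they are.

Things in the scene. Friction and masses are not known exactly. Their poses are not given: they have to be found in the camera images.
- jig: Fixed plywood board 215 x 230 x 12 mm on the right wing. Origin at table height below the inner corner of the stops; spans x -95..+120, y -105..+125 mm. x points away from the robot (within 0.2 rad). Slide stop at left (+y), screw stop in the middle, knob on its housing far right, lever far left. The block goes on the empty near-right part, at -x of the screw stop, -y of the slide stop.
- slide_stop_face (a point): Middle of the slide stop's working face, 10 mm above the board; it looks to -y. The stop is a dark steel block 24 (x) x 55 (y) x 34 mm high, centred on jig x = 0, on a 5 mm high rail. It slides along the jig's y only, is stiff (about 7 N plus some drag) and stays where it is left. Axes as the jig's.
- slide_stop_tail (a point): Middle of the slide stop's tail face, 55 mm in +y behind its working face, 20 mm above the board: push here towards the jig's -y to advance the stop. Nothing stands beyond it.
- slide_pointer (a point): Tip of the thin steel pointer on the near (-x) side of the slide stop by its tail, 8 mm above the board; moves with the stop. At the start it is 20 to 46 mm short of (on the +y side of) its clip's tip. Axes as the jig's.
- slide_mark: Fixed brass clip 22 x 12 x 10 mm on the board, near side of the slide stop. Origin at its thin tip, at board-top height; the tip points to jig +x, at the slide pointer. Axes as the jig's. Set: pointer and tip at the same jig y. Past it: pointer y less than tip y.
- screw_stop_face (a point): Middle of the screw stop's working face, 10 mm above the board; it looks to -x (the robot). A dark steel plate 12 (x) x 26 (y) x 27 mm high on two rods, at jig y = -36 mm, moved along the jig's x by the knob only. Axes as the jig's.
- screw_pointer (a point): Tip of the thin steel pointer on the right (-y) side of the screw stop, 8 mm above the board, 6 mm in +x behind its face; moves with the stop. At the start it is 12 to 36 mm short of (on the -x side of) its clip tip. Axes as the jig's.
- screw_mark: Small fixed brass clip 12 x 22 x 10 mm near the board's right edge. Origin at its thin tip (on the board's top), which points to the jig's +y at the screw pointer; axes as the jig's. The screw stop is set when screw pointer and tip have the same jig x.
- knob_grip (a point): On the upright axis of the black knob, 74 mm above the table, at jig (80, -36) mm. Knob: bar 56 x 14 mm (top 11 mm above this point, foot 27 mm below) on a disc of 27 mm radius. The point turns with it: x along the bar, grip across y. Clockwise from above drives the screw stop to jig +x, 12 mm per rad (1 to 3 rad needed, in several grips); light friction 0.09 N m, stays where left.
- lock_lever (a joint): Lock lever: 0 = leaning to the far side (+x), as at the start; 1.0 rad = fully over to the near side (-x). Swings in the jig's x-z plane about an axle 34 mm above the table at jig (62, 70) mm; light, stays where it is left.
- lock_lever_tip (a point): Centre of the dark ball (26 mm diameter) at the end of the lever's 10 mm steel rod, 75 mm from the axle; at the start about 100 mm above the table and 36 mm to the far side of the axle.
- sanding_block: Loose cork block, 42 (its x) x 68 (its y) x 30 mm high, 50 g, on the left, cast-iron part of the table. Origin: centre of its underside. In the jig its length runs along jig x (either way round): one end meets the screw stop, one long side the slide stop, which covers that side only from about 16-28 mm ahead of the block's centre; the rest is free for fingers.
- rubber_stamp: Rubber stamp with a turned wooden knob, 32 x 44 x 68 mm, standing on the far left of the table; leave alone. Origin under its centre.
- tack_tin: Open round tin of tacks, 55 mm across, 21 mm high, at the left; leave alone. Origin under its centre.
- glue_bottle: Squeeze bottle, 55 mm across, 160 mm high, at the far left; leave alone. Origin under its centre.
There are look-alikes about, which are no part of the job. Leave any red look-alike of the sanding_block alone.

How it is judged (in metres and radians):
On the way, in this order (a step that is already met when the one before it is completed fails the run):
1. the slide pointer stands at its clip tip (y of slide_pointer in the frame of slide_mark between -0.003 and 0.003 m), for 0.2 s.
2. the screw pointer stands at its clip tip (x of screw_pointer in the frame of screw_mark between -0.0025 and 0.0025 m), for 0.2 s.
3. the lock lever is pulled fully over to the near side (value of joint lock_lever above 0.85 rad), for 0.2 s.
4. the block lies square in the corner of both stops (x of sanding_block in the frame of screw_stop_face between -0.042 and -0.03 m and y of sanding_block in the frame of slide_stop_face between -0.029 and -0.017 m and z of sanding_block in the frame of jig between 0.009 and 0.015 m and angle between the y axis of sanding_block and the x axis of jig, either way round below 0.13 rad and angle between sanding_block's own z axis and vertical below 0.1 rad), for 0.2 s.
At the end, for the whole second after the job is handed in: Slide pointer within 3 mm of its clip tip, screw pointer within 2.5 mm of its tip, lever past 0.85 of 1.0 rad, block flat on the board, lengthwise along the jig's x within 0.13 rad (7 deg), each gap to a stop under 8 mm, at rest (all of step 1 and all of step 2 and all of step 4 and value of joint lock_lever above 0.85 rad and linear speed of sanding_block below 0.02 m/s); the robot touches nothing.
It fails at once if the slide stop is driven more than 6 mm past its clip (y of slide_pointer in the frame of slide_mark below -0.006 m).
It fails at once if another thing on the table is moved by more than 30 mm (distance of any of rubber_stamp, tack_tin, glue_bottle from where it was at the start of the episode above 0.03 m).
It also fails if it takes over 72 s, if anything falls off the work surface, if the arm or the gripper's body presses on something with over 40 N, if the wrist force passes 120 N, or if a joint passes its speed limit or range.

## Working session

There is one attempt and no reset: what is moved stays moved. The work goes in short steps, Python scripts to look and compute and a tool call to move; the robot and the scene stay as the last step left them, time stands still between calls to the robot, and variables do not carry over. Pictures are saved under pics/ and viewed, and the job is handed in when it is done.

Besides the shell and the picture viewer there is one more tool, called as name(argument=value, ...), one argument or row to a line, values as JSON. carry_out: Moves the arm, as the interface text tells. Its arguments: {"type":"object","properties":{"targets":{"type":"array","items":{"type":"array"}},"jaw":{"type":"number"},"squeeze":{"type":"number"}},"required":["targets"]}

```bash
ls; mkdir -p pics
python3 - <<'E'
from cell import env
import cv2
o=env.get_obs(); print(o)
for n in ["scene","top","wrist"]:
    im=env.read_camera(n); cv2.imwrite(f"pics/{n}0.png",im[:,:,::-1])
    c=env.get_calibration(n); print(n,c)
E
```

```text
pics
{'time_s': 0.0, 'qpos': array([-75.33835555,  18.44067954,  -4.01364952,  83.17451259,
         1.29511858,  78.54120267,  -3.2593317 ]), 'joint_velocities': array([ 0.00103577, -0.05113064,  0.03236096,  0.01251561,  0.02184486,
        0.02760774, -0.06008259]), 'effort': array([-4.92460174e-06, -4.91273725e+01, -4.03602831e-01, -3.12526309e+01,
       -6.39149174e-02,  4.36471682e-02,  1.60568616e-04]), 'tool_pos': array([0.15557676, 0.63053592, 0.22144632]), 'tool_rot': array([-90.0064536 ,   0.11115291,  76.14699647]), 'force': array([-0.01730715,  0.82103293, -0.47859973]), 'wrist_torque': array([-0.00883302, -0.04236297,  0.00358257]), 'grip_width': 0.08702589660489585}
scene {'fx': 429.1617352674716, 'fy': 429.1617352674716, 'cx': 279.06812163998137, 'cy': 208.32044757220126, 'R': array([[ 0.74256003, -0.66926978,  0.02612592],
       [-0.23676   , -0.29877579, -0.92448782],
       [ 0.62653756,  0.68030213, -0.38031528]]), 't': array([-0.45298786,  0.22344529,  0.74585061])}
top {'fx': 500.17895372113776, 'fy': 500.17895372113776, 'cx': 275.94294226425484, 'cy': 207.3215822169613, 'R': array([[ 0.00573646, -0.99996405,  0.00624372],
       [-0.9956298 , -0.00629338, -0.09317562],
       [ 0.09321157, -0.00568194, -0.99563011]]), 't': array([-0.03557008,  0.59601579,  1.49846385])}
wrist {'fx': 364.65766202298164, 'fy': 364.65766202298164, 'cx': 288.12746481072224, 'cy': 208.19401044306952, 'hand_eye': array([[ 9.99999804e-01,  5.88859221e-04,  2.11192504e-04,
        -4.91566097e-04],
       [-4.78092164e-05, -2.64667835e-01,  9.64339637e-01,
        -1.62593476e-01],
       [ 6.23756150e-04, -9.64339458e-01, -2.64667755e-01,
         7.33724647e-02],
       [ 0.00000000e+00,  0.00000000e+00,  0.00000000e+00,
         1.00000000e+00]])}
```

View pics/scene0.png

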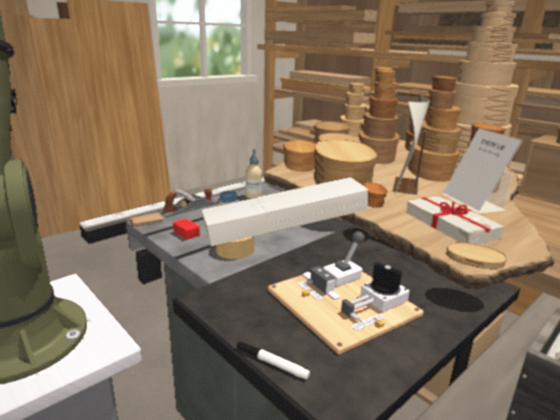

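View pics/top0.png

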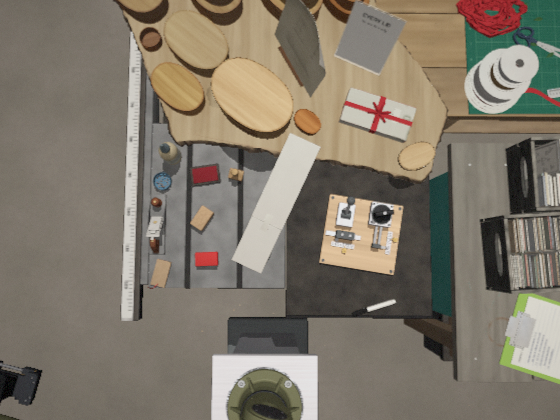

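View pics/wrist0.png

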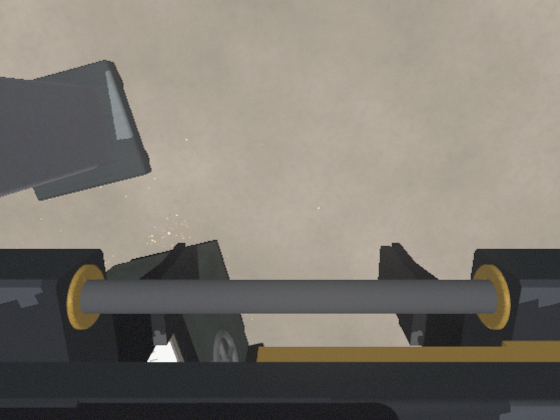

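The top view shows the jig at about (360,233). The block candidates are tan at (202,218), tan at (160,273), and red at (206,259) and (204,174). A white beam spans (275,205). I'll enlarge these and run the networks.

```bash
cat > h.py <<'E'
from cell import env
import numpy as np, cv2
from scipy.spatial.transform import Rotation as Ro
def cam(n):
    c=env.get_calibration(n)
    if n=="wrist":
        o=env.get_obs(); Rt=Ro.from_euler('xyz',o['tool_rot'],degrees=True).as_matrix()
        T=np.eye(4);T[:3,:3]=Rt;T[:3,3]=o['tool_pos']; M=np.linalg.inv(T@c['hand_eye'])
        c['R']=M[:3,:3];c['t']=M[:3,3]
    return c
def topl(c,uv,z):
    d=c['R'].T@np.array([(uv[0]-c['cx'])/c['fx'],(uv[1]-c['cy'])/c['fy'],1]); o=-c['R'].T@c['t']
    return o+d*(z-o[2])/d[2]
def proj(c,X):
    p=c['R']@np.asarray(X,float)+c['t']; return np.array([c['fx']*p[0]/p[2]+c['cx'],c['fy']*p[1]/p[2]+c['cy']])
def crop(im,x0,y0,w,h,s,fn):
    cv2.imwrite(fn,cv2.resize(im[y0:y0+h,x0:x0+w,::-1],None,fx=s,fy=s,interpolation=cv2.INTER_CUBIC))
E
python3 - <<'E'
from h import *
im=env.read_camera("top")
crop(im,130,120,190,180,4,"pics/tl.png"); crop(im,310,185,105,95,7,"pics/tr.png")
c=cam("top")
for l in ["sanding_block","rubber_stamp","tack_tin","glue_bottle","jig","slide_pointer","slide_mark","screw_mark","screw_pointer","knob_grip","slide_stop_face","screw_stop_face","lock_lever_tip"]:
    for r in env.outline_of("top",l)[:4]:
        m=r['mask'].astype(np.uint8); print(l,round(r['p'],2),np.round(r['xy'],1),m.sum(), np.round(topl(c,r['xy'],0),3), cv2.minAreaRect(cv2.findNonZero(m))[1:])
E
```

```text
sanding_block 0.77 [204.2 259.8] 310 [0.435 0.188 0.   ] ((13.0, 22.0), 90.0)
sanding_block 0.7 [201.2 217.7] 324 [0.565 0.199 0.   ] ((14.699555397033691, 22.188007354736328), 33.6900634765625)
rubber_stamp 0.43 [230.5 172.4] 131 [0.708 0.111 0.   ] ((13.339459419250488, 10.186494827270508), 14.03624439239502)
tack_tin 0.58 [377.2 241.3] 159 [ 0.495 -0.346  0.   ] ((22.0, 13.0), 90.0)
tack_tin 0.54 [160.1 182.8] 272 [0.673 0.329 0.   ] ((18.384777069091797, 16.970561981201172), 45.0)
glue_bottle 0.94 [168.3 151.6] 372 [0.772 0.306 0.   ] ((23.33452033996582, 17.677669525146484), 45.0)
jig 0.59 [361.6 236.8] 5088 [ 0.509 -0.298  0.   ] ((75.4591293334961, 69.86956787109375), 9.462322235107422)
slide_pointer 0.6 [345.  234.1] 152 [ 0.517 -0.246  0.   ] ((10.0, 19.0), 90.0)
screw_pointer 0.53 [379.3 240.8] 140 [ 0.497 -0.352  0.   ] ((13.0, 21.0), 0.0)
screw_pointer 0.4 [160.5 182.6] 271 [0.674 0.328 0.   ] ((18.384777069091797, 16.970561981201172), 45.0)
knob_grip 0.62 [378.6 214.7] 232 [ 0.578 -0.351  0.   ] ((16.744688034057617, 16.248550415039062), 29.744882583618164)
knob_grip 0.23 [234.3 172.6] 143 [0.707 0.099 0.   ] ((13.824529647827148, 10.429031372070312), 14.03624439239502)
slide_stop_face 0.71 [348.9 199.8] 55 [ 0.624 -0.259  0.   ] ((6.2469658851623535, 14.485719680786133), 5.19442892074585)
slide_stop_face 0.53 [343.  232.8] 170 [ 0.521 -0.24   0.   ] ((19.307950973510742, 9.33336353302002), 4.085616588592529)
screw_stop_face 0.62 [376.5 244.2] 67 [ 0.486 -0.344  0.   ] ((12.600001335144043, 7.800000190734863), 36.869895935058594)
lock_lever_tip 0.56 [349.3 201. ] 76 [ 0.62 -0.26  0.  ] ((7.76580286026001, 15.254255294799805), 33.690067291259766)
lock_lever_tip 0.46 [343.7 233.9] 160 [ 0.518 -0.242  0.   ] ((10.0, 19.0), 90.0)
```

View pics/tl.png

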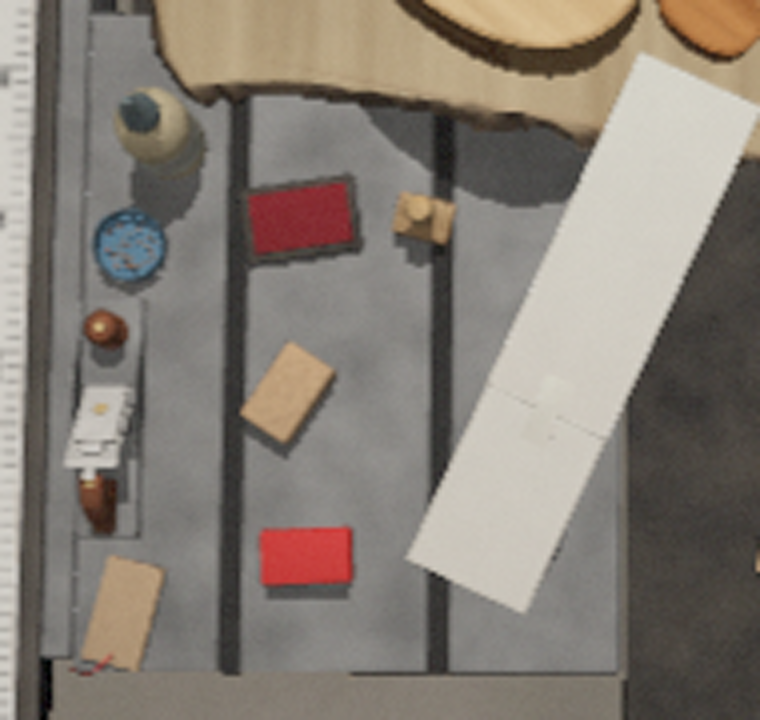

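View pics/tr.png

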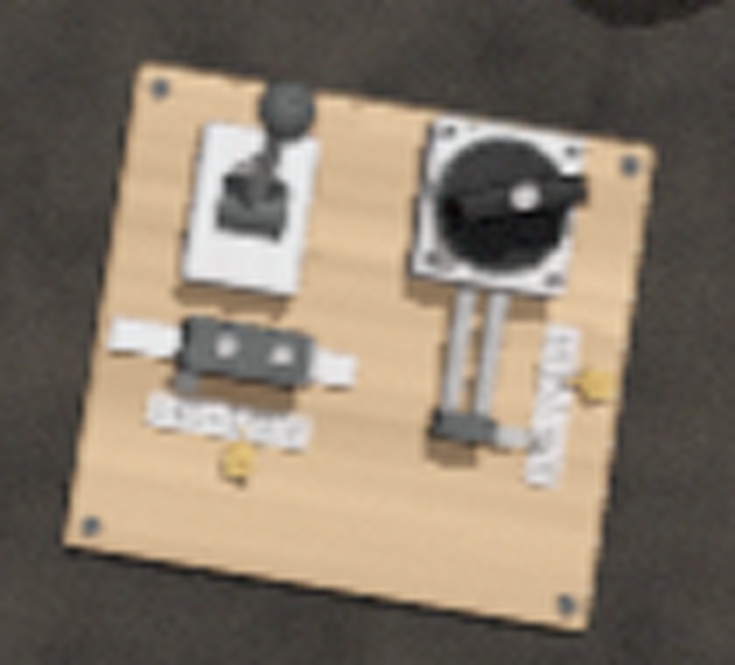

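Run:
```python
from h import *
c=cam("top"); s=cam("scene")
P=[(145,65),(652,148),(587,632),(65,545)]
J=np.array([(120,125),(120,-105),(-95,-105),(-95,125)])/1000
W=np.array([topl(c,(310+(u+.5)/7-.5,185+(v+.5)/7-.5),.012)[:2] for u,v in P])
A=J-J.mean(0);B=W-W.mean(0)
th=np.arctan2((A[:,0]*B[:,1]-A[:,1]*B[:,0]).sum(),(A*B).sum())
R=np.array([[np.cos(th),-np.sin(th)],[np.sin(th),np.cos(th)]]);t=W.mean(0)-R@J.mean(0)
print(W,"th",np.degrees(th),"t",t,"res",W-(J@R.T+t))
# beam triangulation: near-left end corners top crop(4x at 130,120)
def tri(a,b):
    rows=[]
    for cc,uv in((c,a),(s,b)):
        Pm=np.c_[cc['R'],cc['t']]; x=(uv[0]-cc['cx'])/cc['fx'];y=(uv[1]-cc['cy'])/cc['fy']
        rows+= [x*Pm[2]-Pm[0],y*Pm[2]-Pm[1]]
    X=np.linalg.svd(np.array(rows))[2][3];return X[:3]/X[3]
for a,b in [((130+407/4,120+558/4),(204,211)),((130+522/4,120+612/4),(208,235)),((130+640/4,120+53/4),(362,182)),((130+758/4,120+103/4),(369,204))]:
    X=tri(a,b);print(X,proj(c,X)-a,proj(s,X)-b)
b=[(290,340),(335,378),(286,443),(240,410)]
for u,v in b: print(topl(c,(130+u/4,120+v/4),.03))
im=env.read_camera("scene"); crop(im,110,160,280,130,2.8,"pics/sl.png")
```

```text
[[ 0.64060948 -0.1999435 ]
 [ 0.6051748  -0.42370653]
 [ 0.3931182  -0.39154733]
 [ 0.42951752 -0.1640918 ]] th -9.085403087369018 t [ 0.50318276 -0.302723  ] res [[-8.06084599e-04 -1.70347596e-03]
 [ 7.77365155e-05  1.64792292e-03]
 [ 3.23762826e-04 -1.42769845e-04]
 [ 4.04585257e-04  1.98322888e-04]]
[0.44014184 0.09387327 0.09159142] [ 0.54344941 -0.81450926] [-1.14907471 -0.01830135]
[0.39931343 0.01198418 0.06982713] [ 0.14950481 -0.22066212] [-0.34090075 -0.00315863]
[ 0.81027971 -0.08189854  0.13530612] [ 3.94513561 -3.33618849] [-5.4213381   0.48265022]
[ 0.77020158 -0.15746863  0.10719279] [-0.18652674  0.15469458] [ 0.27703468 -0.03197091]
[0.60171488 0.19178993 0.03      ]
[0.57290545 0.15704551 0.03      ]
[0.52326856 0.19329652 0.03      ]
[0.54809987 0.22866517 0.03      ]
```

View pics/sl.png

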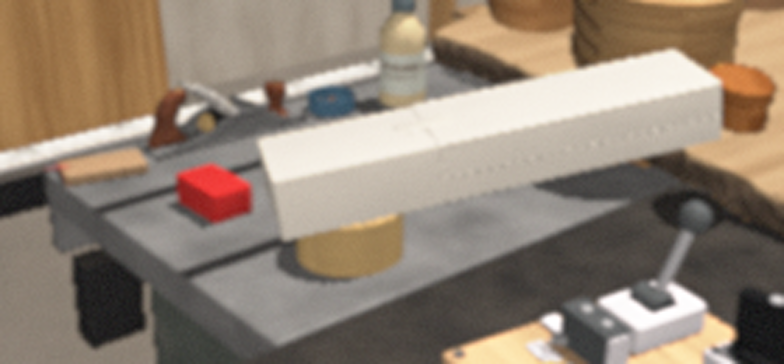

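The sanding block is the tan cork at top (202,218): it measures about 45 x 65 mm and is about 30 mm high. The others don't fit. (206,259) and (204,174) are red, and (160,273) is a thin, longer sheet. The beam rests on a drum with its top at about 0.13 m, so I'll travel high and in an arc over to the jig.

carry_out(
  targets=[
    [[0, -50, 0], [0, -4.7, 0]],
    [[-20, 0, -40], [0, 0, 0]],
    [[-20, 0, -40], [0, 0, 0]],
    [[-20, 0, -40], [0, 0, 0]],
    [[-20, 0, -40], [0, 0, 0]],
    [[-20, 0, -40], [0, 0, 0]],
    [[-20, 0, -40], [0, 0, 0]],
    [[-20, 0, -40], [0, 0, 0]],
    [[-20, 0, -40], [0, 0, 0]],
    [[-37, 0, -25], [0, 0, 0]],
    [[-37, 0, -25], [0, 0, 0]],
    [[-37, 0, -25], [0, 0, 0]],
  ],
  jaw=0,
)

```text
time_s: 2.1
tool_pos: [0.5032, 0.299, 0.2727]
tool_rot: [-90.0, -0.0, 80.8]
force: [0.4, -0.0, -0.2]
grip_width: 0.0028
```

carry_out(
  targets=[
    [[-37, 0, -25], [0, 0, 0]],
    [[-37, 0, -25], [0, 0, 0]],
    [[-37, 0, -25], [0, 0, 0]],
    [[-37, 0, -25], [0, 0, 0]],
    [[-37, 0, -25], [0, 0, 0]],
    [[-42, 0, -10], [0, 0, 0]],
    [[-42, 0, -10], [0, 0, 0]],
    [[-42, 0, -10], [0, 0, 0]],
    [[-42, 0, -10], [0, 0, 0]],
    [[-42, 0, -10], [0, 0, 0]],
    [[-42, 0, -10], [0, 0, 0]],
    [[-42, 0, -10], [0, 0, 0]],
  ],
)

```text
time_s: 3.3
tool_pos: [0.6189, -0.2047, 0.2728]
tool_rot: [-90.0, -0.0, 80.9]
force: [1.0, 0.2, -0.2]
grip_width: 0.0003
```

carry_out(
  targets=[
    [[-30, 30, 10], [0, 0, 0]],
    [[-30, 30, 10], [0, 0, 0]],
    [[-30, 30, 10], [0, 0, 0]],
    [[-30, 30, 10], [0, 0, 0]],
    [[0, 0, 0], [0, 0, 0]],
    [[0, 0, 0], [0, 0, 0]],
  ],
)

```text
time_s: 3.9
tool_pos: [0.5594, -0.3159, 0.1519]
tool_rot: [-89.9, -0.0, 80.7]
force: [1.6, -0.3, 0.5]
grip_width: 0.0006
```

Run:
```python
from h import *
im=env.read_camera("wrist"); cv2.imwrite("pics/w1.png",im[:,:,::-1]); 
crop(im,100,0,400,260,2,"pics/w1z.png")
```

```text
(no output)
```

View pics/w1.png

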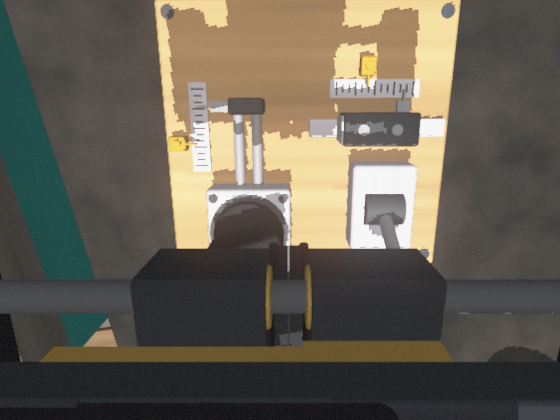

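The wrist view shows the slide pointer at (403,95), its clip at (369,70), the screw pointer at (212,107) and its clip at (185,143).

Run:
```python
from h import *
im=cv2.imread("pics/w1.png")[:,:,::-1]
crop(im,310,40,140,120,5,"pics/a.png"); crop(im,160,70,140,120,5,"pics/b.png")
c=cam("wrist")
# board screw heads ~ corners; refine jig with screws
for uv in [(167,11),(448,10)]: print(topl(c,uv,.012))
```

```text
[ 0.40469653 -0.38217737  0.012     ]
[ 0.43738162 -0.17370597  0.012     ]
```

View pics/a.png

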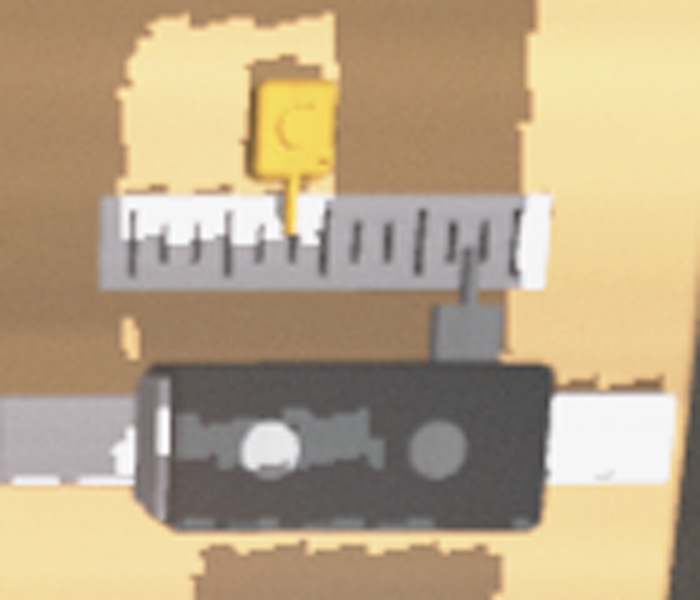

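View pics/b.png

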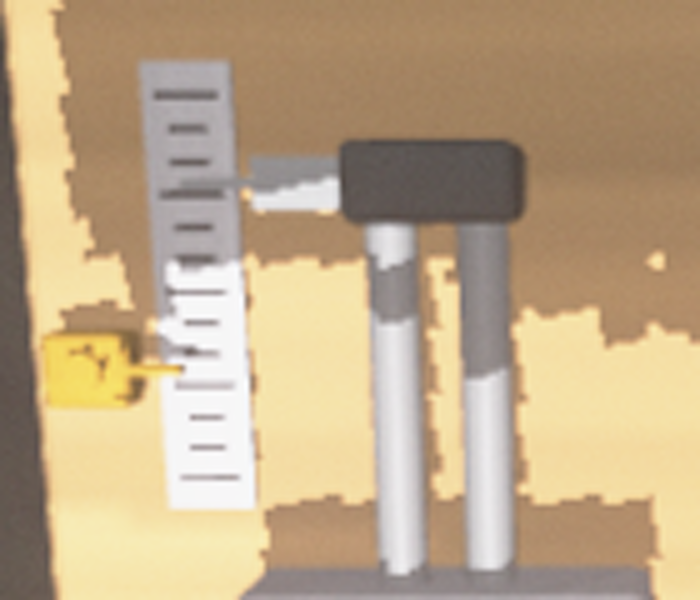

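```bash
cat >> h.py <<'E'
TH=np.radians(-9.0); T0=np.array([.5035,-.302])
RJ=np.array([[np.cos(TH),-np.sin(TH)],[np.sin(TH),np.cos(TH)]])
def tojig(X): return np.round(1000*(RJ.T@(np.asarray(X)[:2]-T0)),1)
def fromjig(x,y): return T0+RJ@np.array([x,y])/1000
E
python3 - <<'E'
from h import *
c=cam("wrist")
f=lambda x0,y0,u,v:(x0+(u+.5)/5-.5,y0+(v+.5)/5-.5)
for n,uv,z in [("slptr",f(310,40,469,252),.02),("slclip",f(310,40,290,233),.02),("slclip.016",f(310,40,290,233),.016),("tail top near",f(310,40,550,370),.046),("tail top far",f(310,40,540,525),.046),("face top",f(310,40,145,375),.046),
 ("scptr",f(160,70,182,184),.02),("scclip",f(160,70,183,370),.02),("scplate tl",f(160,70,342,145),.039),("scplate tr",f(160,70,522,145),.039),("disc centre",(249,238),.04)]:
    print(n,tojig(topl(c,uv,z)))
print(tojig(env.get_obs()['tool_pos']), env.get_obs()['tool_pos'],fromjig(0,110))
E
```

```text
slptr [-27.9  85.2]
slclip [-30.7  57.4]
slclip.016 [-30.9  58.2]
tail top near [-10.6  90.2]
tail top far [11.3 90.8]
face top [-10.   32.3]
scptr [-16.  -75.7]
scclip [ 12.7 -77.5]
scplate tl [-21.3 -47.5]
scplate tr [-21.3 -21.3]
disc centre [ 85.7 -35.4]
[58.8 -3.7] [ 0.56094982 -0.31483751  0.15287858] [ 0.52070779 -0.19335428]
```

carry_out(
  targets=[
    [[43, 0, 20], [0, 0, 0]],
    [[43, 0, 20], [0, 0, 0]],
    [[43, 0, 19], [0, 0, 0]],
    [[0, 43, 0], [0, 0, 0]],
    [[0, 43, 0], [0, 0, 0]],
    [[0, 43, 0], [0, 0, 0]],
    [[0, 0, 0], [0, 0, 0]],
    [[0, 0, 0], [0, 0, 0]],
  ],
)

```text
time_s: 4.75
tool_pos: [0.5237, -0.1778, 0.0248]
tool_rot: [-90.0, -0.0, 80.9]
force: [0.2, 0.1, 1.6]
grip_width: 0.0004
```

Run:
```python
from h import *
im=env.read_camera("wrist"); cv2.imwrite("pics/w2.png",im[:,:,::-1]); 
o=env.get_obs();print(tojig(o['tool_pos']),o['tool_pos'],o['force'])
```

```text
[  1.8 125.3] [ 0.52484558 -0.17848716  0.02599218] [ 1.09928833 -0.33050859  0.51847611]
```

View pics/w2.png

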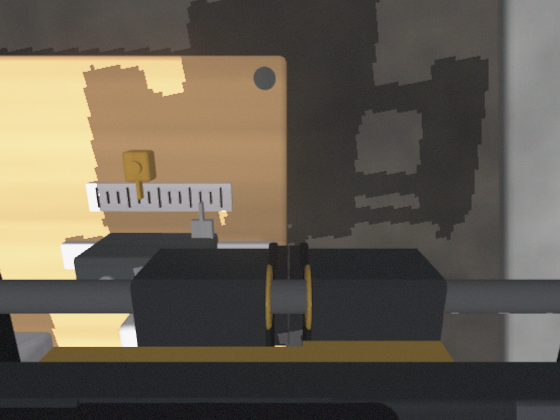

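Pointer at (201,205), clip tip at (139,197), both in view beside the fingers. I'll approach slowly.

carry_out(
  targets=[
    [[-8, 0, 0], [0, 0, 0]],
    [[-8, 0, 0], [0, 0, 0]],
    [[-2, 0, 0], [0, 0, 0]],
    [[-2, 0, 0], [0, 0, 0]],
    [[0, 0, 0], [0, 0, 0]],
  ],
)

```text
time_s: 5.3
tool_pos: [0.5194, -0.1988, 0.0238]
tool_rot: [-90.0, -0.0, 80.8]
force: [-0.2, -0.2, 0.5]
grip_width: 0.0006
```

carry_out(
  targets=[
    [[-2, 0, 0], [0, 0, 0]],
    [[-2, 0, 0], [0, 0, 0]],
    [[-2, 0, 0], [0, 0, 0]],
    [[0, 0, 0], [0, 0, 0]],
    [[0, 0, 0], [0, 0, 0]],
  ],
)

```text
time_s: 5.8
tool_pos: [0.5185, -0.2031, 0.0234]
tool_rot: [-90.0, -0.1, 80.9]
force: [0.3, 3.7, 1.8]
grip_width: 0.0004
```

```bash
cat >> h.py <<'E'
def slide(n):
    im=env.read_camera("wrist"); c=cam("wrist"); o=env.get_obs(); print(o['time_s'],tojig(o['tool_pos']),o['force'])
    p=proj(c,[*fromjig(-28,70),.02]); x0=int(max(0,min(420,p[0]-70)));y0=int(max(0,p[1]-50)); print(x0,y0)
    crop(im,x0,y0,140,100,5,n)
def sy(x0,y0,*pts):
    c=cam("wrist")
    for u,v in pts:
        uv=(x0+(u+.5)/5-.5,y0+(v+.5)/5-.5); print([tojig(topl(c,uv,z)) for z in (.02,.016)])
E
python3 -c "
from h import *
slide('pics/s1.png')"
```

```text
5.85 [ -0.6 100. ] [0.40766299 3.60727587 0.8959592 ]
155 159
```

View pics/s1.png

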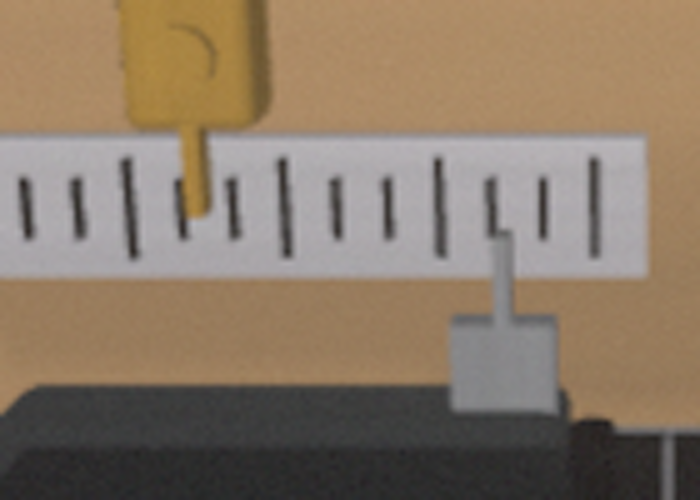

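```bash
python3 -c "
from h import *
sy(155,159,(503,232),(198,215))"
```

```text
[array([-30. ,  84.2]), array([-28.9,  83.8])]
[array([-31.7,  55.6]), array([-30.7,  54.5])]
```

carry_out(
  targets=[
    [[-2, 0, 0], [0, 0, 0]],
    [[-2, 0, 0], [0, 0, 0]],
    [[-2, 0, 0], [0, 0, 0]],
    [[-2, 0, 0], [0, 0, 0]],
    [[-2, 0, 0], [0, 0, 0]],
    [[0, 0, 0], [0, 0, 0]],
    [[0, 0, 0], [0, 0, 0]],
  ],
)

```text
time_s: 6.55
tool_pos: [0.5171, -0.2119, 0.0234]
tool_rot: [-90.0, -0.1, 80.9]
force: [0.1, 6.6, 1.0]
grip_width: 0.0003
```

```bash
python3 -c "
from h import *
slide('pics/s2.png')"
```

```text
6.6 [-0.6 91.1] [0.73141786 6.21709376 0.57821246]
174 159
```

View pics/s2.png

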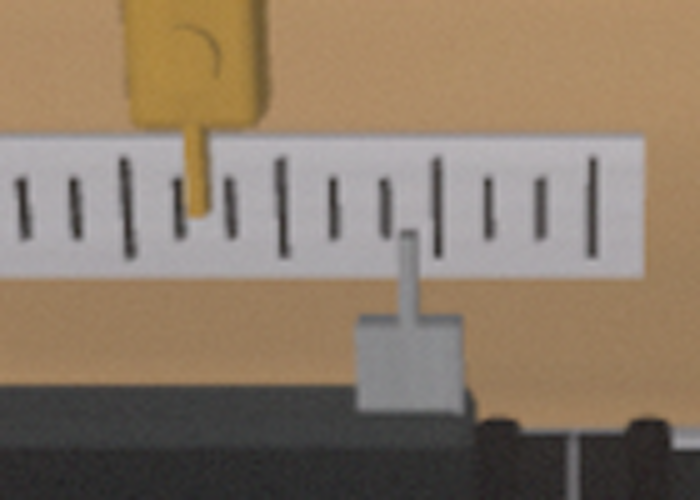

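The pointer moved about 9 mm and has about 19-20 mm left. Next I'll go 14 mm, then tap.

carry_out(
  targets=[
    [[-2, 0, 0], [0, 0, 0]],
    [[-2, 0, 0], [0, 0, 0]],
    [[-2, 0, 0], [0, 0, 0]],
    [[-2, 0, 0], [0, 0, 0]],
    [[-2, 0, 0], [0, 0, 0]],
    [[-2, 0, 0], [0, 0, 0]],
    [[-2, 0, 0], [0, 0, 0]],
    [[0, 0, 0], [0, 0, 0]],
    [[0, 0, 0], [0, 0, 0]],
  ],
)

```text
time_s: 7.5
tool_pos: [0.5149, -0.2258, 0.0234]
tool_rot: [-90.0, -0.2, 80.9]
force: [0.5, 5.7, 1.6]
grip_width: 0.0002
```

```bash
python3 -c "
from h import *
slide('pics/s3.png')"
```

```text
7.55 [-0.6 77.1] [1.06517126 6.54095185 0.92306499]
203 159
```

View pics/s3.png

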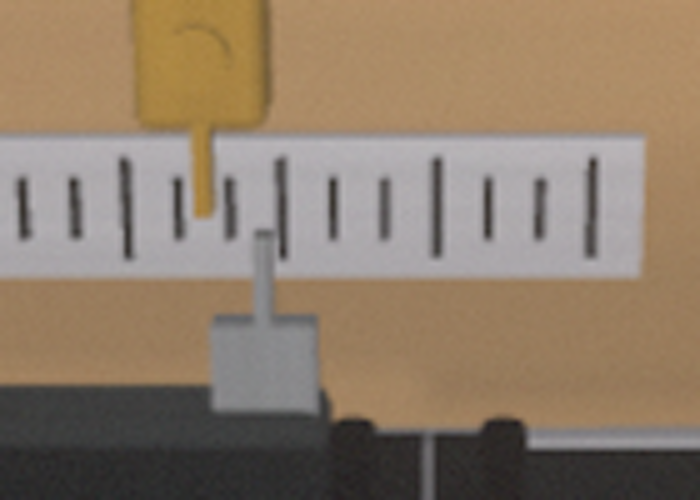

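carry_out(
  targets=[
    [[-1.5, 0, 0], [0, 0, 0]],
    [[-1.5, 0, 0], [0, 0, 0]],
    [[-1.5, 0, 0], [0, 0, 0]],
    [[0, 0, 0], [0, 0, 0]],
    [[0, 0, 0], [0, 0, 0]],
  ],
)

```text
time_s: 8.05
tool_pos: [0.5142, -0.2301, 0.0234]
tool_rot: [-90.0, -0.2, 80.9]
force: [0.7, 6.3, 0.8]
grip_width: 0.0003
```

```bash
python3 -c "
from h import *
slide('pics/s4.png')"
```

```text
8.1 [-0.7 72.7] [0.83236616 5.97495709 2.44121076]
213 159
```

View pics/s4.png

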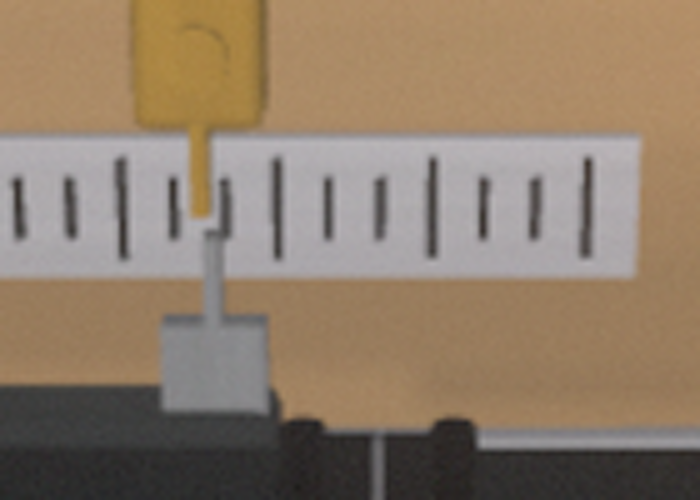

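carry_out(
  targets=[
    [[-1.0, 0, 0], [0, 0, 0]],
    [[0, 0, 0], [0, 0, 0]],
    [[0, 0, 0], [0, 0, 0]],
  ],
)

```text
time_s: 8.4
tool_pos: [0.5141, -0.231, 0.0234]
tool_rot: [-90.0, -0.2, 80.9]
force: [0.9, 7.3, 1.2]
grip_width: 0.0008
```

```bash
python3 -c "
from h import *
slide('pics/s5.png')"
```

```text
8.45 [-0.7 71.8] [0.16519864 6.80564187 1.13046373]
214 159
```

View pics/s5.png

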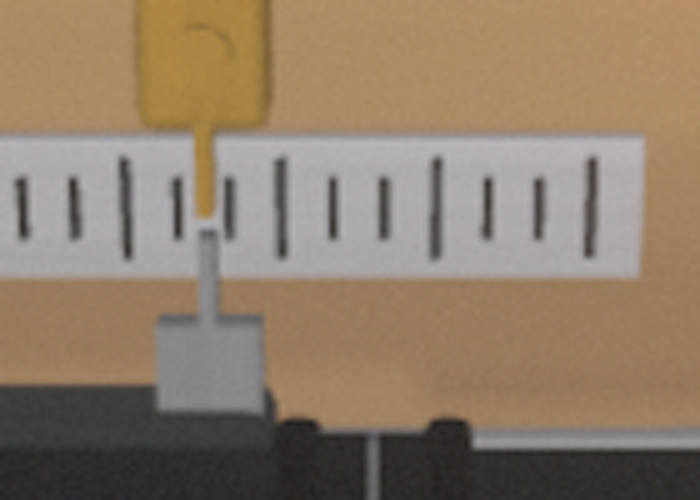

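Set to within about 0.4 mm. I'll back off, lift, and move past the knob to see its bar.

carry_out(
  targets=[
    [[15, 0, 0], [0, 0, 0]],
    [[0, -45, 0], [0, 0, 0]],
    [[0, -45, 0], [0, 0, 0]],
    [[0, -45, 0], [0, 0, 0]],
    [[-31, 0, -35], [0, 0, 0]],
    [[-31, 0, -35], [0, 0, 0]],
    [[-31, 0, -35], [0, 0, 0]],
    [[-31, 0, -35], [0, 0, 0]],
    [[0, 0, 0], [0, 0, 0]],
    [[0, 0, 0], [0, 0, 0]],
  ],
  jaw=1,
)

```text
time_s: 9.45
tool_pos: [0.6335, -0.3653, 0.1567]
tool_rot: [-89.8, 0.1, 80.7]
force: [-0.4, -0.2, -0.1]
grip_width: 0.0723
```

Run:
```python
from h import *
im=env.read_camera("wrist"); cv2.imwrite("pics/w3.png",im[:,:,::-1]); 
o=env.get_obs();print(tojig(o['tool_pos']),o['tool_pos'],o['force'],o['qpos'])
```

```text
[138.3 -40.9] [ 0.6336713  -0.36403025  0.15779847] [0.03667269 0.33280988 0.02836633] [  6.12304549  32.92240804  32.83212569  75.47527173 -17.54507911
  76.66766472 119.53348874]
```

View pics/w3.png

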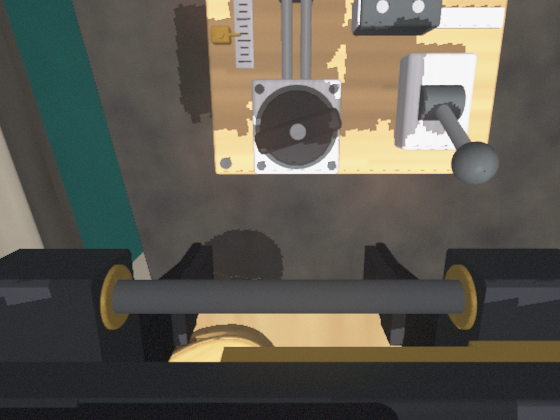

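Run:
```python
from h import *
im=cv2.imread("pics/w3.png")[:,:,::-1]
crop(im,235,65,120,120,6,"pics/k.png")
```

```text
(no output)
```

View pics/k.png

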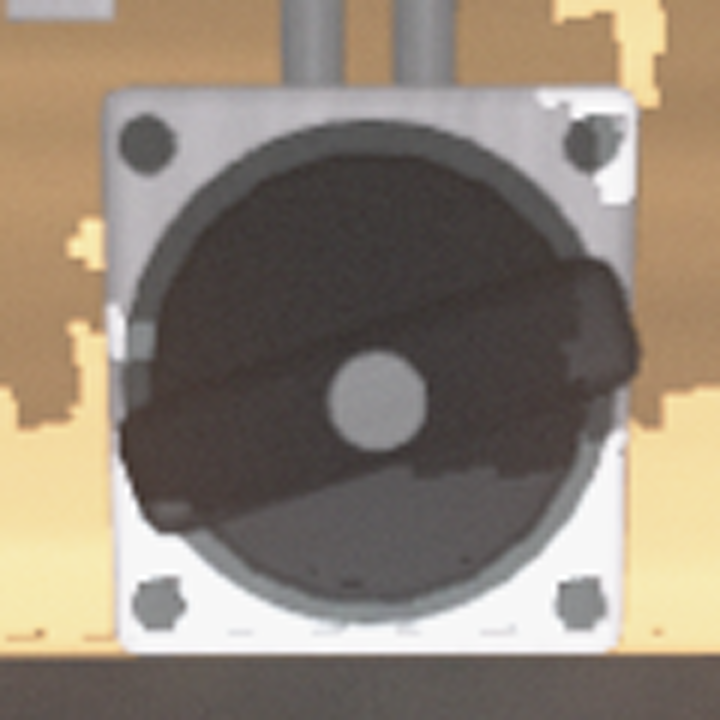

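Run:
```python
from h import *
c=cam("wrist"); X=topl(c,(235+(378.5)/6-.5,65+400.5/6-.5),.085); print(X,tojig(X),fromjig(80,-36))
P=[topl(c,(235+u/6,65+v/6),.085) for u,v in((150,475),(605,320))]; d=P[1]-P[0]; print(np.degrees(np.arctan2(d[1],d[0])),np.linalg.norm(d))
```

```text
[ 0.57592166 -0.34903825  0.085     ] [ 78.9 -35.1] [ 0.57688343 -0.35007154]
99.32258831227138 0.05050270525800168
```

carry_out(
  targets=[
    [[2.5, 0, 29.5], [0, 0, 0]],
    [[2.5, 0, 29.5], [0, 0, 0]],
    [[0, 0, 0], [0, 8, 0]],
    [[0, 0, 0], [0, 8, 0]],
    [[0, 0, 0], [0, 8, 0]],
    [[0, 0, 0], [0, 8, 0]],
    [[0, 0, 0], [0, 8, 0]],
    [[0, 0, 0], [0, 8, 0]],
    [[0, 0, 0], [0, 8, 0]],
    [[0, 0, 0], [0, 8, 0]],
    [[0, 0, 0], [0, 7.3, 0]],
    [[0, 0, 0], [0, 0, 0]],
  ],
  jaw=0.6,
)

```text
time_s: 10.7
tool_pos: [0.5769, -0.3477, 0.1595]
tool_rot: [-90.0, -0.1, 9.6]
force: [-0.7, 0.9, -0.1]
grip_width: 0.0523
```

Run:
```python
from h import *
im=env.read_camera("wrist"); cv2.imwrite("pics/w4.png",im[:,:,::-1]); 
o=env.get_obs();print(tojig(o['tool_pos']),o['tool_pos'],o['tool_rot'],o['force'],o['qpos'])
```

```text
[ 79.8 -33.7] [ 0.57701568 -0.34778471  0.15941766] [-89.97175913  -0.09262855   9.75848806] [ 0.39449868  0.29300243 -0.18080406] [ -5.49461077  29.20195923  47.75309447  85.61507348 -22.06106704
  74.87947153  54.14619521]
```

View pics/w4.png

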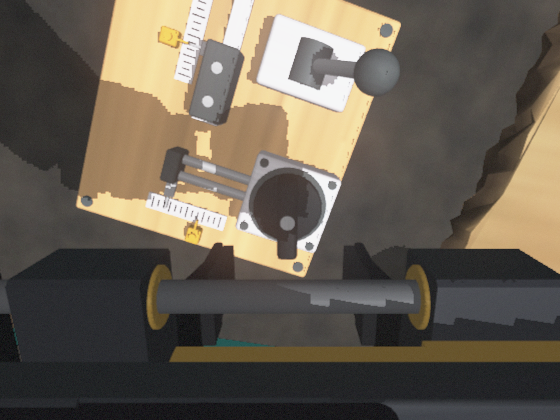

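The knob bar is upright at (287,240), centred between the fingers. Descend and grip.

carry_out(
  targets=[
    [[0, 35, -1.5], [0, 0, 0]],
    [[0, 35, 0], [0, 0, 0]],
    [[0, 32, 0], [0, 0, 0]],
    [[0, 0, 0], [0, 0, 0]],
  ],
)

```text
time_s: 11.15
tool_pos: [0.575, -0.3477, 0.0526]
tool_rot: [-89.7, 0.3, 9.7]
force: [0.1, 0.3, 0.9]
grip_width: 0.0521
```

carry_out(
  targets=[
    [[0, 0, 0], [0, 0, 0]],
    [[0, 0, 0], [0, 0, 0]],
    [[0, 0, 0], [0, 0, 0]],
    [[0, 0, 0], [0, 0, 0]],
  ],
  jaw=0,
  squeeze=15,
)

```text
time_s: 11.55
tool_pos: [0.5782, -0.3508, 0.0581]
tool_rot: [-90.1, -0.1, 9.6]
force: [-0.1, 0.3, 1.1]
grip_width: 0.028
```

carry_out(
  targets=[
    [[0, 0, 0], [0, 0, 0]],
    [[0, 0, 0], [0, 0, 0]],
    [[0, 0, 0], [0, 0, 0]],
    [[0, 0, 0], [0, 0, 0]],
  ],
)

```text
time_s: 11.95
tool_pos: [0.5769, -0.3506, 0.057]
tool_rot: [-90.0, 0.0, 9.5]
force: [-3.3, 1.3, 5.1]
grip_width: 0.0139
```

carry_out(
  targets=[
    [[0, 0, 0], [0, 4, 0]],
    [[0, 0, 0], [0, 6, 0]],
    [[0, 0, 0], [0, 6, 0]],
    [[0, 0, 0], [0, 6, 0]],
    [[0, 0, 0], [0, 6, 0]],
    [[0, 0, 0], [0, 2, 0]],
    [[0, 0, 0], [0, 0, 0]],
  ],
)

```text
time_s: 12.65
tool_pos: [0.5767, -0.3506, 0.057]
tool_rot: [-90.0, 0.1, -20.5]
force: [-3.8, 0.6, 6.6]
grip_width: 0.0139
```

Run:
```python
from h import *
im=env.read_camera("wrist"); cv2.imwrite("pics/w5.png",im[:,:,::-1]); 
o=env.get_obs();print(tojig(o['tool_pos']),o['tool_pos'],o['tool_rot'],o['force'],o['qpos'],o['wrist_torque'])
```

```text
[ 79.9 -36.6] [ 0.57671596 -0.35060922  0.05704221] [-9.00103844e+01  6.29080009e-02 -2.04837236e+01] [-4.06207509  1.4231581   6.5628915 ] [ -7.33287068  37.17325855  51.05905776  90.93532996 -30.68803753
  66.92519789  29.90590443] [ 0.25101147  0.92518795 -0.07606051]
```

View pics/w5.png

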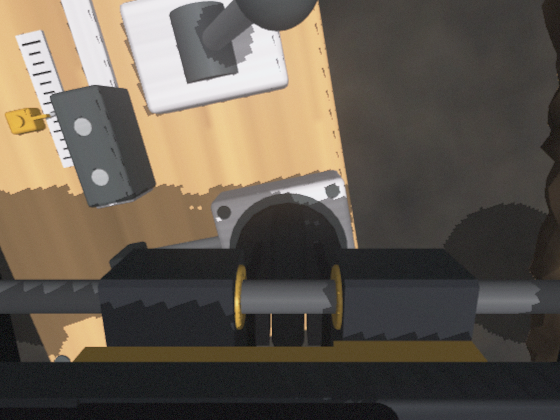

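Turning works (width 13.9 mm). Continue 95° more.

carry_out(
  targets=[
    [[0, 0, 0], [0, 5, 0]],
    [[0, 0, 0], [0, 8, 0]],
    [[0, 0, 0], [0, 8, 0]],
    [[0, 0, 0], [0, 8, 0]],
    [[0, 0, 0], [0, 8, 0]],
    [[0, 0, 0], [0, 8, 0]],
    [[0, 0, 0], [0, 8, 0]],
    [[0, 0, 0], [0, 7, 0]],
    [[0, 0, 0], [0, 0, 0]],
  ],
)

```text
time_s: 13.6
tool_pos: [0.5766, -0.3504, 0.0571]
tool_rot: [-90.1, 0.0, -80.6]
force: [-5.2, 2.0, 6.9]
grip_width: 0.0137
```

Run:
```python
from h import *
im=env.read_camera("wrist"); cv2.imwrite("pics/w6.png",im[:,:,::-1]); 
o=env.get_obs();print(tojig(o['tool_pos']),o['tool_pos'],o['tool_rot'],o['force'],o['qpos'],o['grip_width'])
```

```text
[ 79.7 -36.4] [ 0.57653859 -0.35041614  0.05701586] [-9.00903368e+01  4.18574473e-02 -8.05057315e+01] [-4.47235569  2.50058133  7.13129956] [-13.77852414  43.78650759  63.08950404  91.14455295 -40.70353241
  70.95481181 -23.64379461] 0.014028633482983294
```

View pics/w6.png

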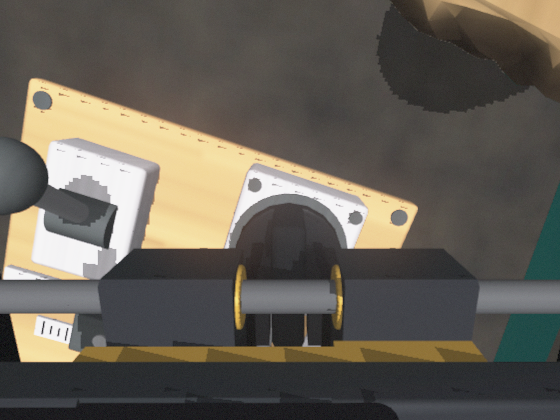

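carry_out(
  targets=[
    [[0, 0, 0], [0, 0, 0]],
    [[0, 0, 0], [0, 0, 0]],
    [[0, 0, 0], [0, 0, 0]],
    [[0, -35, 0], [0, 0, 0]],
    [[0, -35, 0], [0, 0, 0]],
    [[0, -30, 0], [0, 0, 0]],
    [[7, 0, -47], [0, 0, 0]],
    [[7, 0, -47], [0, 0, 0]],
    [[6, 0, -46], [0, 0, 0]],
    [[0, 0, 0], [0, 0, 0]],
    [[0, 0, 0], [0, 0, 0]],
  ],
  jaw=0.6,
)

```text
time_s: 14.75
tool_pos: [0.442, -0.3938, 0.1569]
tool_rot: [-89.9, 0.0, -80.6]
force: [0.8, 0.5, 0.5]
grip_width: 0.0519
```

Run:
```python
from h import *
im=env.read_camera("wrist"); cv2.imwrite("pics/w7.png",im[:,:,::-1]); 
o=env.get_obs();print(tojig(o['tool_pos']),o['tool_pos'],o['tool_rot'],o['force'],o['qpos'],o['grip_width'])
```

```text
[-45.  -99.2] [ 0.44348771 -0.39297982  0.1566877 ] [-8.98896524e+01  2.48299792e-02 -8.04443611e+01] [1.59933363 0.35136495 0.67041884] [-14.76882335  26.23568251  68.93737759  98.42993522 -25.63980598
  73.20706248 -20.56844781] 0.05225422792527263
```

View pics/w7.png

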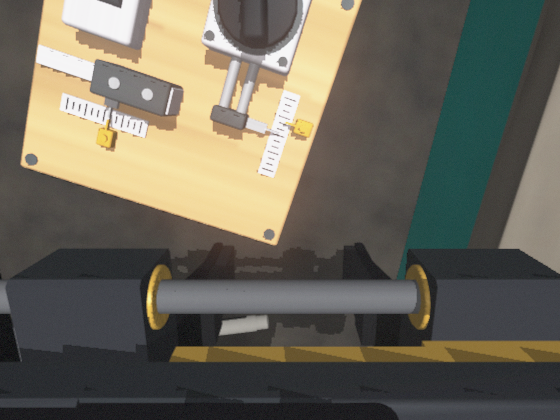

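Run:
```python
from h import *
im=cv2.imread("pics/w7.png")[:,:,::-1]
crop(im,200,80,130,110,6,"pics/c.png")
crop(im,60,60,130,100,6,"pics/d.png")
```

```text
(no output)
```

View pics/c.png

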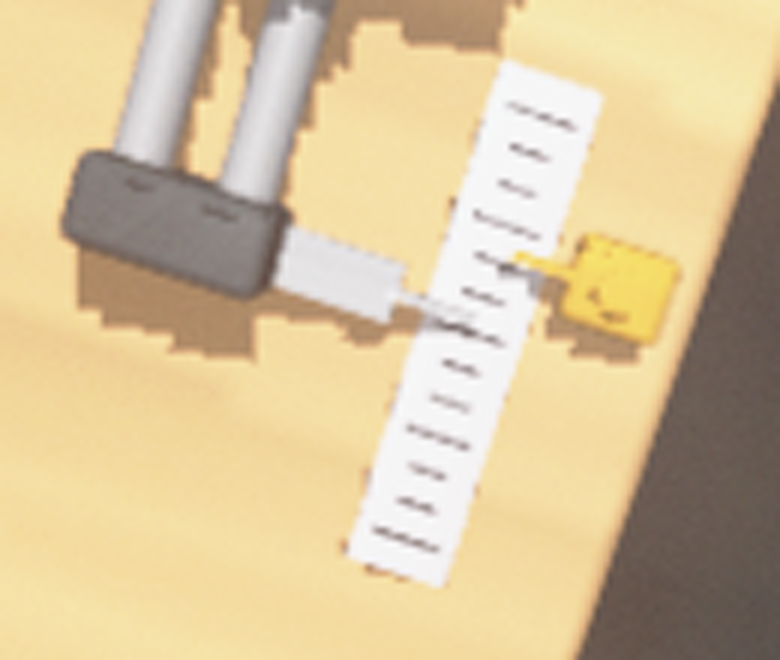

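View pics/d.png

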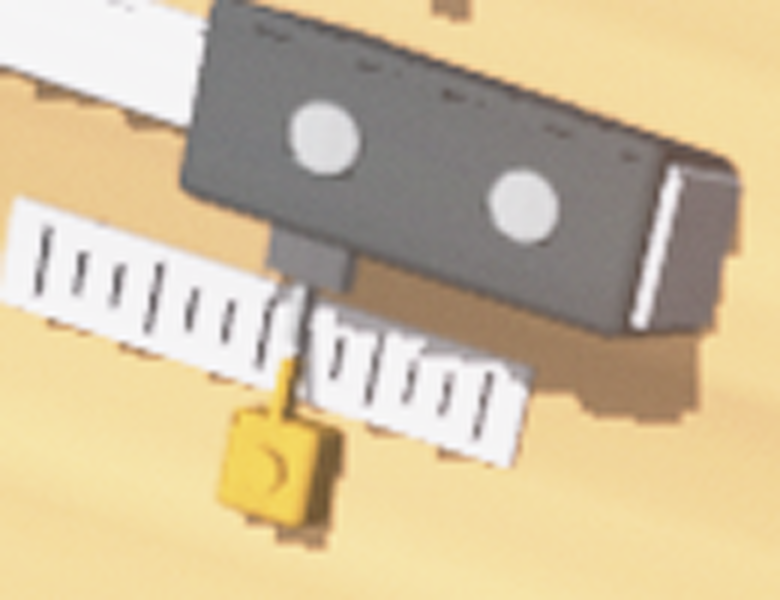

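Run:
```python
from h import *
c=cam("wrist")
g=lambda x0,y0,u,v:(x0+(u+.5)/6-.5,y0+(v+.5)/6-.5)
for n,uv in [("sp",g(200,80,475,316)),("spbase",g(200,80,400,296)),("clip",g(200,80,515,258)),("clipbase",g(200,80,575,275)),("sl ptr",g(60,60,288,350)),("slclip",g(60,60,290,362))]:
    print(n,[tojig(topl(c,uv,z)) for z in (.02,.016)])
for n,u,v in [("plate tl",85,152),("tr",290,215)]: print(n,tojig(topl(c,g(200,80,u,v),.039)))
```

```text
sp [array([  2.5, -75.3]), array([  2.2, -75.3])]
spbase [array([  1.8, -65. ]), array([  1.5, -64.8])]
clip [array([ 11.4, -78. ]), array([ 11.2, -78. ])]
clipbase [array([ 11.8, -86.3]), array([ 11.7, -86.4])]
sl ptr [array([-30.4,  57.6]), array([-31.1,  59.4])]
slclip [array([-31.8,  57. ]), array([-32.6,  58.8])]
plate tl [  7.2 -23.6]
tr [  8.1 -49.8]
```

carry_out(
  targets=[
    [[-7, 0, 46], [0, -7, 0]],
    [[-1.5, 0, 46], [0, -7, 0]],
    [[4, 0, 46], [0, -7, 0]],
    [[0, 0, 0], [0, -8, 0]],
    [[0, 0, 0], [0, -8, 0]],
    [[0, 0, 0], [0, -8, 0]],
    [[0, 0, 0], [0, -8, 0]],
    [[0, 0, 0], [0, -8, 0]],
    [[0, 0, 0], [0, -8, 0]],
    [[0, 0, 0], [0, -8, 0]],
    [[0, 0, 0], [0, -8, 0]],
    [[0, 0, 0], [0, -8, 0]],
  ],
)

```text
time_s: 16.0
tool_pos: [0.5761, -0.348, 0.1557]
tool_rot: [-90.0, 0.0, 13.0]
force: [0.3, -0.2, -0.6]
grip_width: 0.0523
```

```bash
python3 -c "
from h import *
o=env.get_obs();print(o['tool_pos'],o['tool_rot'],o['qpos'])"
```

```text
[ 0.57607471 -0.34802567  0.15567652] [-8.99723958e+01  2.02665142e-02  1.30444917e+01] [ -2.52799025  27.95140457  43.10397072  85.77968214 -19.46564255
  73.99553957  55.67560949]
```

carry_out(
  targets=[
    [[0, 0, 0], [0, -8, 0]],
    [[0, 0, 0], [0, -8, 0]],
    [[0, 0, 0], [0, -8, 0]],
    [[0, 0, 0], [0, -8, 0]],
    [[0, 0, 0], [0, -8, 0]],
    [[0, 0, 0], [0, -8, 0]],
    [[0, 0, 0], [0, -8, 0]],
    [[0, 0, 0], [0, -8, 0]],
    [[0, 0, 0], [0, -8, 0]],
    [[0, 0, 0], [0, -8, 0]],
    [[0, 0, 0], [0, -6, 0]],
    [[0, 0, 0], [0, 0, 0]],
  ],
)

```text
time_s: 17.2
tool_pos: [0.5758, -0.3483, 0.1557]
tool_rot: [-90.0, -0.1, 98.7]
force: [0.2, -1.0, -0.1]
grip_width: 0.052
```

Run:
```python
from h import *
im=env.read_camera("wrist"); cv2.imwrite("pics/w8.png",im[:,:,::-1]); 
o=env.get_obs();print(tojig(o['tool_pos']),o['tool_pos'],o['tool_rot'],o['force'],o['qpos'],o['grip_width'])
```

```text
[ 78.4 -34.6] [ 0.57552927 -0.34848377  0.15583682] [-8.99946893e+01 -4.68595252e-02  9.85235074e+01] [ 0.22486889 -0.20360644  0.29846044] [  8.58450242  24.64467167  27.17954454  85.38419814 -11.53500681
  72.78375963 135.59047139] 0.05246342701568181
```

View pics/w8.png

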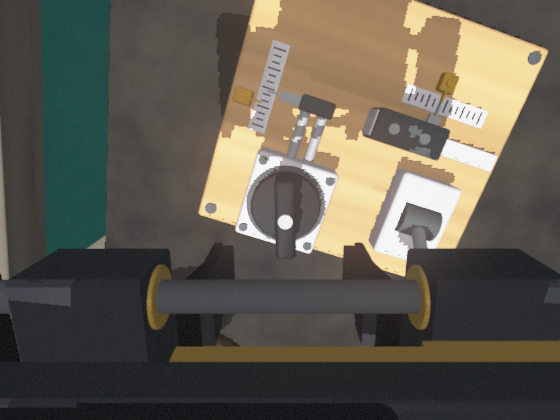

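carry_out(
  targets=[
    [[-2, 35, -1], [0, 0, 0]],
    [[0, 35, 0], [0, 0, 0]],
    [[0, 29, 0], [0, 0, 0]],
    [[0, 0, 0], [0, 0, 0]],
    [[0, 0, 0], [0, 0, 0]],
  ],
)

```text
time_s: 17.75
tool_pos: [0.576, -0.3511, 0.0576]
tool_rot: [-90.0, -0.0, 98.5]
force: [-0.3, 0.0, 0.2]
grip_width: 0.052
```

carry_out(
  targets=[
    [[0, 0, 0], [0, 0, 0]],
    [[0, 0, 0], [0, 0, 0]],
    [[0, 0, 0], [0, 0, 0]],
    [[0, 0, 0], [0, 0, 0]],
    [[0, 0, 0], [0, 0, 0]],
    [[0, 0, 0], [0, 0, 0]],
    [[0, 0, 0], [0, 0, 0]],
    [[0, 0, 0], [0, 0, 0]],
  ],
  jaw=0,
  squeeze=15,
)

```text
time_s: 18.55
tool_pos: [0.5755, -0.3506, 0.0578]
tool_rot: [-90.0, -0.1, 98.6]
force: [-1.1, 3.3, 5.9]
grip_width: 0.0142
```

carry_out(
  targets=[
    [[0, 0, 0], [0, 4, 0]],
    [[0, 0, 0], [0, 6, 0]],
    [[0, 0, 0], [0, 6, 0]],
    [[0, 0, 0], [0, 6, 0]],
    [[0, 0, 0], [0, 6, 0]],
    [[0, 0, 0], [0, 6, 0]],
    [[0, 0, 0], [0, 6, 0]],
    [[0, 0, 0], [0, 4, 0]],
    [[0, 0, 0], [0, 0, 0]],
    [[0, 0, 0], [0, 0, 0]],
  ],
)

```text
time_s: 19.55
tool_pos: [0.5758, -0.3497, 0.0578]
tool_rot: [-89.9, -0.1, 54.6]
force: [-1.9, 5.2, 5.9]
grip_width: 0.0137
```

Run:
```python
from h import *
im=env.read_camera("wrist"); cv2.imwrite("pics/w9.png",im[:,:,::-1]); crop(im,120,80,200,150,4,"pics/w9z.png")
o=env.get_obs();print(tojig(o['tool_pos']),o['tool_pos'],o['tool_rot'],o['force'],o['grip_width'])
```

```text
[ 78.9 -35.8] [ 0.57580051 -0.34972251  0.05779735] [-89.89828592  -0.11029074  54.58476539] [-1.86393625  5.51308214  6.35851687] 0.014275195731696859
```

View pics/w9.png

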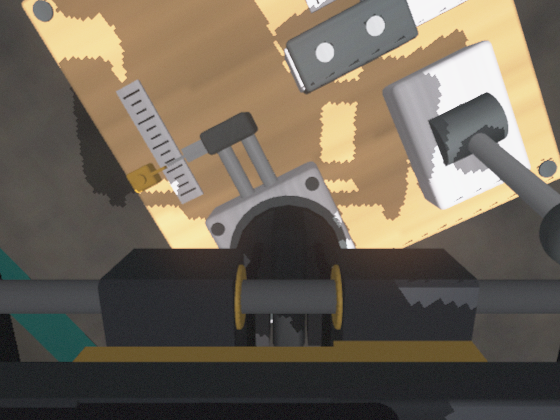

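Run:
```python
from h import *
im=cv2.imread("pics/w9.png")[:,:,::-1]
crop(im,110,100,130,110,6,"pics/e.png")
```

```text
(no output)
```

View pics/e.png

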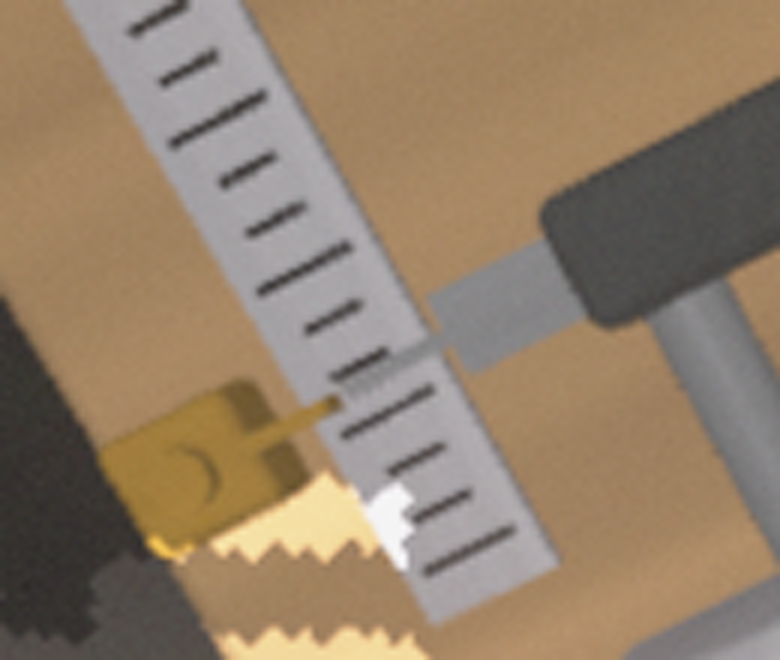

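Run:
```python
from h import *
c=cam("wrist")
g=lambda x0,y0,u,v:(x0+(u+.5)/6-.5,y0+(v+.5)/6-.5)
for n,uv in [("sp",g(110,100,348,390)),("spbase",g(110,100,440,343)),("clip",g(110,100,337,403)),("clipbase",g(110,100,250,442))]:
    print(n,[tojig(topl(c,uv,z)) for z in (.02,.017)])
```

```text
sp [array([ 10.4, -76.9]), array([ 10.3, -78. ])]
spbase [array([ 10.4, -67.1]), array([ 10.4, -68. ])]
clip [array([ 10.9, -78.4]), array([ 10.9, -79.5])]
clipbase [array([ 10.5, -87.5]), array([ 10.4, -88.7])]
```

The screw is in line within 0.5 mm. Before the lever I'll check the slab height behind the jig, then release.

Run:
```python
from h import *
c=cam("top"); s=cam("scene")
def tri(a,b):
    rows=[]
    for cc,uv in((c,a),(s,b)):
        Pm=np.c_[cc['R'],cc['t']]; x=(uv[0]-cc['cx'])/cc['fx'];y=(uv[1]-cc['cy'])/cc['fy']
        rows+= [x*Pm[2]-Pm[0],y*Pm[2]-Pm[1]]
    X=np.linalg.svd(np.array(rows))[2][3];return X[:3]/X[3]
print(tri((416,156),(477,255)), tri((307,121),(374,190)))
for z in (0,.05,.08): print(topl(c,(350,180),z),topl(c,(340,178),z))
print(fromjig(138,70))
```

```text
[ 0.74609132 -0.44625534  0.09162794] [ 0.84070336 -0.11982975  0.11817964]
[ 0.68609707 -0.26319826  0.        ] [ 0.69220344 -0.23194522  0.        ]
[ 0.6785969  -0.25544809  0.05      ] [ 0.68450599 -0.22520473  0.05      ]
[ 0.6740968  -0.25079798  0.08      ] [ 0.67988752 -0.22116043  0.08      ]
[ 0.6507514  -0.25444977]
```

carry_out(
  targets=[
    [[0, 0, 0], [0, 0, 0]],
    [[0, 0, 0], [0, 0, 0]],
    [[0, 0, 0], [0, 0, 0]],
    [[0, -35, 0], [0, 0, 0]],
    [[0, -35, 0], [0, 0, 0]],
    [[0, -30, 0], [0, -6, 0]],
    [[0, 0, 0], [0, -7, 0]],
    [[0, 0, 0], [0, -7, 0]],
    [[0, 0, 0], [0, -6.5, 0]],
    [[0, 0, 0], [0, 0, 0]],
    [[0, 0, 0], [0, 0, 0]],
  ],
  jaw=0.5,
)

```text
time_s: 20.7
tool_pos: [0.5754, -0.3518, 0.1574]
tool_rot: [-90.0, 0.0, 80.9]
force: [0.3, 0.4, -0.2]
grip_width: 0.0434
```

Run:
```python
from h import *
im=env.read_camera("wrist"); cv2.imwrite("pics/w10.png",im[:,:,::-1]); 
o=env.get_obs();print(tojig(o['tool_pos']),o['tool_pos'],o['tool_rot'],o['force'],o['qpos'],o['grip_width'])
```

```text
[ 78.8 -37.8] [ 0.57538012 -0.35169485  0.15736271] [-8.99913605e+01  8.04875071e-03  8.08890887e+01] [-0.47243635  0.43011145 -0.3148654 ] [  5.53064067  25.48599313  31.82994926  85.19645607 -13.69944899
  73.22293784 119.70942534] 0.043295616312993467
```

View pics/w10.png

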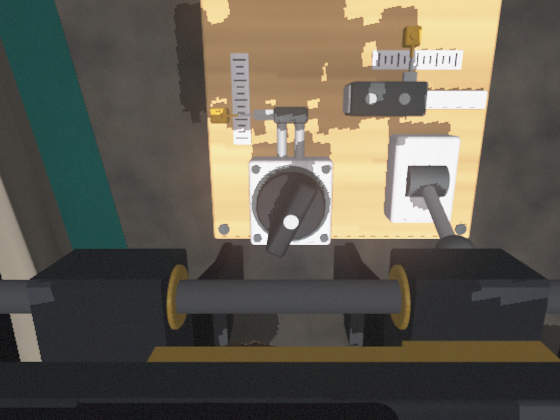

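The slide pointer at (410,47) and screw pointer at (230,115) are both in line with their tips. The slab edge is at x≈0.674 with a height of ~0.09, so I'll come down just behind the ball.

carry_out(
  targets=[
    [[36, 0, -18], [0, 0, 0]],
    [[36, 0, -18], [0, 0, 0]],
    [[36, 0, -18], [0, 0, 0]],
    [[0, 0, 0], [0, 0, 0]],
    [[0, 0, 0], [0, 0, 0]],
    [[0, 0, 0], [0, 0, 0]],
  ],
  jaw=0,
)

```text
time_s: 21.35
tool_pos: [0.6449, -0.2546, 0.1575]
tool_rot: [-90.0, 0.1, 80.9]
force: [0.3, -0.8, -0.5]
grip_width: 0.0047
```

Run:
```python
from h import *
im=env.read_camera("wrist"); cv2.imwrite("pics/w11.png",im[:,:,::-1]); 
o=env.get_obs();print(tojig(o['tool_pos']),o['tool_pos'],o['tool_rot'],o['grip_width'])
c=cam("wrist"); print(proj(c,[*fromjig(98,70),.1]))
```

```text
[132.1  68.4] [ 0.64466838 -0.25510491  0.15757663] [-8.99795255e+01  6.82207631e-02  8.08639185e+01] 0.002948732050693786
[291.32200704 174.88728776]
```

View pics/w11.png

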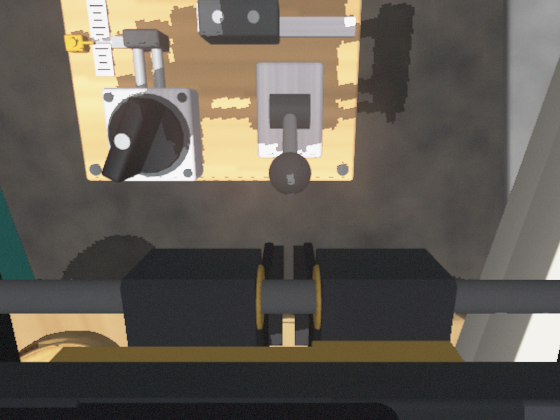

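Ball at (290,173), directly in front of the fingers and as predicted. Descend and pull it over.

carry_out(
  targets=[
    [[0, 40, 0], [0, 0, 0]],
    [[0, 40, 0], [0, 0, 0]],
    [[0, 0, 6], [0, 0, 0]],
    [[0, 0, 8], [0, 0, 0]],
    [[0, 0, 8], [0, 0, 0]],
    [[0, 0, 8], [0, 0, 0]],
    [[0, 0, 8], [0, 0, 0]],
    [[0, 0, 8], [0, 0, 0]],
    [[0, 0, 8], [0, 0, 0]],
    [[0, 0, 8], [0, 0, 0]],
  ],
)

```text
time_s: 22.4
tool_pos: [0.5836, -0.2435, 0.0777]
tool_rot: [-90.0, 0.0, 81.0]
force: [0.6, -0.2, 0.5]
grip_width: 0.0005
```

carry_out(
  targets=[
    [[0, 0, 5], [0, 0, 0]],
    [[0, 0, 5], [0, 0, 0]],
    [[0, 0, 4], [0, 0, 0]],
    [[0, 0, 3], [0, 0, 0]],
    [[0, 0, 0], [0, 0, 0]],
    [[0, 0, 0], [0, 0, 0]],
  ],
)

```text
time_s: 23.0
tool_pos: [0.5675, -0.2406, 0.0774]
tool_rot: [-90.0, -0.0, 81.1]
force: [0.7, -0.1, -0.3]
grip_width: 0.0004
```

Run:
```python
from h import *
im=env.read_camera("wrist"); cv2.imwrite("pics/w12.png",im[:,:,::-1]); 
o=env.get_obs();print(tojig(o['tool_pos']),o['tool_pos'],o['tool_rot'],o['force'])
```

```text
[53.6 70.6] [ 0.56751524 -0.2406745   0.07741841] [-8.99624254e+01 -9.91933424e-03  8.10551986e+01] [ 0.87374855  0.53606738 -0.0438836 ]
```

View pics/w12.png

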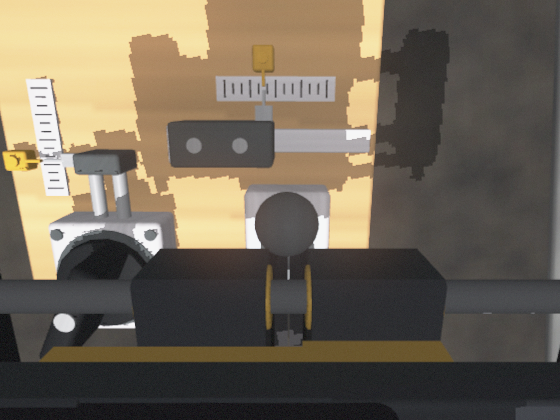

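Run:
```python
from h import *
c=cam("wrist")
print([tojig(topl(c,(286,223),z)) for z in(.1,.107)])
for a in (0.7,.85,1.0):
    b=a-.5; print(a,proj(c,[*fromjig(62-75*np.sin(b),70),.034+.075*np.cos(b)]))
```

```text
[array([24.9, 69.3]), array([22.6, 69.4])]
0.7 [287.55858566 281.89000396]
0.85 [287.60039645 253.69101193]
1.0 [287.6446232  225.67323477]
```

carry_out(
  targets=[
    [[0, 0, 4], [0, 0, 0]],
    [[0, 0, 3], [0, 0, 0]],
    [[0, 0, 2], [0, 0, 0]],
    [[0, 0, 0], [0, 0, 0]],
    [[0, 0, 0], [0, 0, 0]],
  ],
)

```text
time_s: 23.55
tool_pos: [0.5647, -0.2401, 0.0798]
tool_rot: [-90.7, 0.1, 81.1]
force: [10.2, -1.8, -1.2]
grip_width: 0.0005
```

Run:
```python
from h import *
im=env.read_camera("wrist"); cv2.imwrite("pics/w13.png",im[:,:,::-1]); 
o=env.get_obs();print(tojig(o['tool_pos']),o['tool_pos'],o['force'])
c=cam("wrist")
for a in (0.7,.85,1.0):
    b=a-.5; print(a,proj(c,[*fromjig(62-75*np.sin(b),70),.034+.075*np.cos(b)]))
```

```text
[50.7 70.7] [ 0.56467927 -0.24007062  0.0798164 ] [10.61179684 -2.24208718 -0.65688683]
0.7 [287.07490717 286.50620934]
0.85 [287.15690698 258.9514648 ]
1.0 [287.25080033 231.39828205]
```

View pics/w13.png

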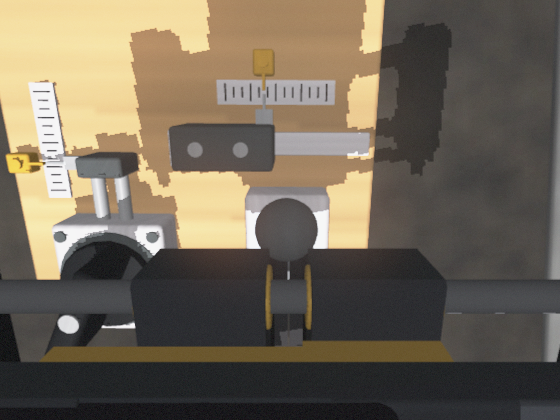

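The lever is against its end stop: ball at (286,230) against (287,231) predicted for 1.0 rad, with 10 N reaction. Retreat and head to the cork block.

carry_out(
  targets=[
    [[0, 0, -8], [0, 0, 0]],
    [[0, 0, -12], [0, 0, 0]],
    [[0, -50, 0], [0, 0, 0]],
    [[0, -50, 0], [0, 0, 0]],
    [[0, -50, 0], [0, 0, 0]],
    [[0, -50, 0], [0, 0, 0]],
    [[44, 0, 3], [0, 0, 0]],
    [[44, 0, 3], [0, 0, 0]],
    [[44, 0, 3], [0, 0, 0]],
    [[44, 0, 3], [0, 0, 0]],
    [[44, 0, 3], [0, 0, 0]],
    [[44, 0, 3], [0, 0, 0]],
  ],
  jaw=0.9,
)

```text
time_s: 24.8
tool_pos: [0.601, 0.0224, 0.2771]
tool_rot: [-89.9, 0.0, 81.0]
force: [0.4, 0.2, -0.3]
grip_width: 0.0773
```

carry_out(
  targets=[
    [[44, 0, 3], [0, 0, 0]],
    [[44, 0, 3], [0, 0, 0]],
    [[44, 0, 3], [0, 0, 0]],
    [[0, 0, 0], [0, 7, 0]],
    [[0, 0, 0], [0, 7, 0]],
    [[0, 40, 0], [0, 7, 0]],
    [[0, 40, 0], [0, 6, 0]],
    [[0, 0, 0], [0, 0, 0]],
    [[0, 0, 0], [0, 0, 0]],
  ],
)

```text
time_s: 25.7
tool_pos: [0.6129, 0.1525, 0.1974]
tool_rot: [-89.9, 0.1, 54.2]
force: [1.0, 0.2, 1.2]
grip_width: 0.0783
```

Run:
```python
from h import *
im=env.read_camera("wrist"); cv2.imwrite("pics/w14.png",im[:,:,::-1]); 
o=env.get_obs();print(o['tool_pos'],o['tool_rot'],o['force'],o['grip_width'])
c=cam("wrist")
for r in env.outline_of("wrist","sanding_block")[:3]:
    m=r['mask'].astype(np.uint8); print(r['p'],r['xy'],m.sum(),cv2.minAreaRect(cv2.findNonZero(m)))
```

```text
[0.61413835 0.15275667 0.19915216] [-9.00514590e+01 -4.46159752e-02  5.41613936e+01] [ 1.53988085 -0.48566142  0.86147299] 0.07847121793131889
0.68 [191.2, 18.5] 3169 ((192.9178466796875, 7.130733489990234), (63.553565979003906, 80.00395202636719), 48.532291412353516)
0.59 [296.5, 114.1] 3738 ((295.7431335449219, 116.36284637451172), (79.30094146728516, 47.99005126953125), 87.1375961303711)
```

View pics/w14.png

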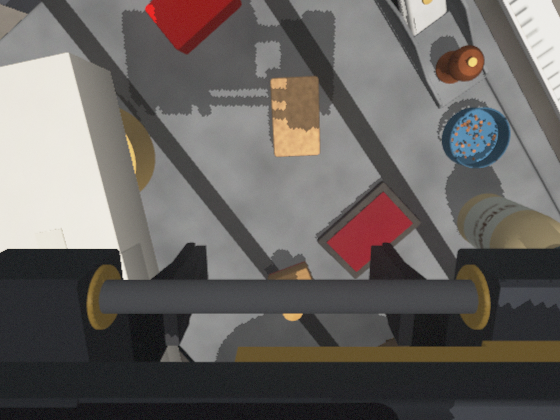

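The cork block is at (296,116). The red look-alike at (193,15) and the dark red pad at (368,228) are left alone. One enlarged crop to confirm and measure corners.

Run:
```python
from h import *
im=cv2.imread("pics/w14.png")[:,:,::-1]
crop(im,250,60,100,115,6,"pics/f.png")
```

```text
(no output)
```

View pics/f.png

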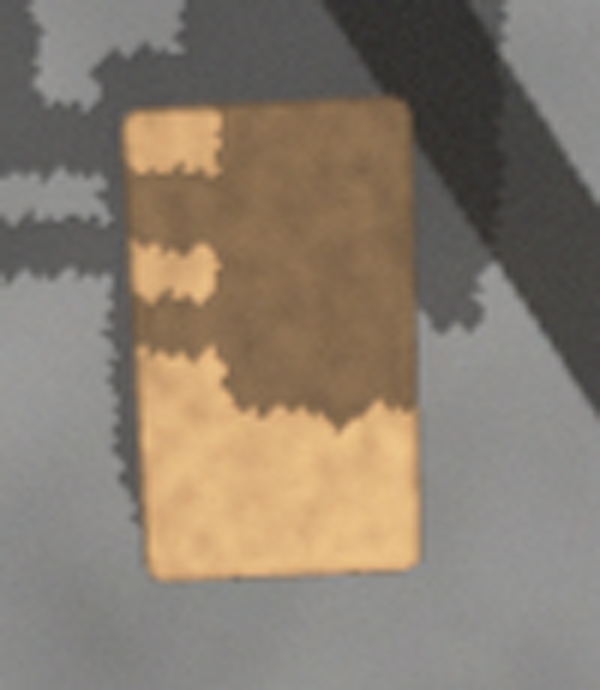

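Run:
```python
from h import *
c=cam("wrist");o=env.get_obs()
P=np.array([topl(c,(250+u/6,60+v/6),.03) for u,v in ((122,102),(412,97),(420,572),(148,580))])
print(P.round(4), np.linalg.norm(P-np.roll(P,-1,0),axis=1))
ce=P.mean(0);d=(P[0]+P[1]-P[2]-P[3]);a=np.degrees(np.arctan2(d[1],d[0])); e=P[1]+P[2]-P[0]-P[3];a2=np.degrees(np.arctan2(e[1],e[0]));print(ce,a,a2)
R=Ro.from_euler('xyz',o['tool_rot'],degrees=True).as_matrix(); print(o['tool_pos'],o['tool_rot'],R.T@(ce-o['tool_pos'])*1000)
```

```text
[[0.5256 0.1979 0.03  ]
 [0.5494 0.232  0.03  ]
 [0.606  0.1945 0.03  ]
 [0.5828 0.1604 0.03  ]] [0.04157358 0.0679665  0.0412601  0.06849329]
[0.56595046 0.19620723 0.03      ] 146.60485866977746 55.477713708001026
[0.6147139  0.15294235 0.19997676] [-90.1088155   -0.13602961  54.14024833] [  6.09482138 169.86820806  65.18793717]
```

Size 41 x 68 mm confirms the cork block. I'll grasp it 10 mm toward the rear end.

carry_out(
  targets=[
    [[3, 0, 37], [0, -1.8, 0]],
    [[3, 0, 37], [0, 0, 0]],
    [[0, 45, 0], [0, 0, 0]],
    [[0, 45, 0], [0, 0, 0]],
    [[0, 45, 0], [0, 0, 0]],
    [[0, 20, 0], [0, 0, 0]],
    [[0, 0, 0], [0, 0, 0]],
    [[0, 0, 0], [0, 0, 0]],
  ],
)

```text
time_s: 26.6
tool_pos: [0.5582, 0.2008, 0.0448]
tool_rot: [-90.1, -0.2, 55.9]
force: [0.2, 1.1, -0.0]
grip_width: 0.0784
```

Run:
```python
from h import *
im=env.read_camera("wrist"); cv2.imwrite("pics/w15.png",im[:,:,::-1]); 
o=env.get_obs();print(o['tool_pos'],o['tool_rot'],o['force'],o['grip_width'])
R=Ro.from_euler('xyz',o['tool_rot'],degrees=True).as_matrix(); print(R.T@(np.array([.566,.196,.005])-o['tool_pos'])*1000)
```

```text
[0.55872238 0.20103544 0.04548337] [-90.14166591  -0.23597194  55.86823069] [ 0.3996986  -0.69858838 -0.09421402] 0.07826633626983157
[-0.25135762 40.50443517 -8.74929864]
```

View pics/w15.png

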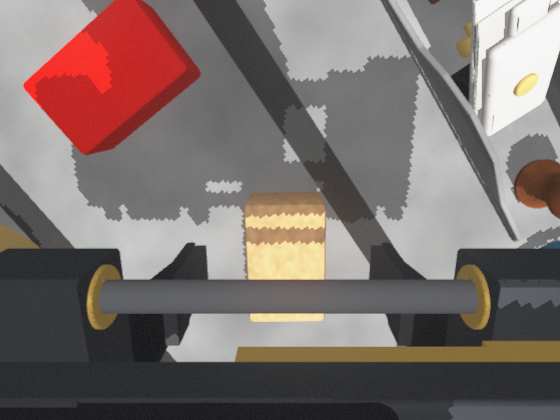

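The block sits centred between the fingers (columns 246-324). Go down and grip.

carry_out(
  targets=[
    [[0, 25, 1], [0, 0, 0]],
    [[0, 14, 0], [0, 0, 0]],
    [[0, 0, 0], [0, 0, 0]],
  ],
)

```text
time_s: 26.95
tool_pos: [0.5549, 0.2006, 0.003]
tool_rot: [-89.9, 0.1, 55.9]
force: [-0.3, -0.9, 0.6]
grip_width: 0.0781
```

carry_out(
  targets=[
    [[0, 0, 0], [0, 0, 0]],
    [[0, 0, 0], [0, 0, 0]],
    [[0, 0, 0], [0, 0, 0]],
    [[0, 0, 0], [0, 0, 0]],
    [[0, 0, 0], [0, 0, 0]],
    [[0, 0, 0], [0, 0, 0]],
    [[0, 0, 0], [0, 0, 0]],
  ],
  jaw=0,
  squeeze=15,
)

```text
time_s: 27.65
tool_pos: [0.5557, 0.2009, 0.0038]
tool_rot: [-90.0, -0.0, 55.8]
force: [-0.8, -0.3, 2.1]
grip_width: 0.0418
```

carry_out(
  targets=[
    [[0, -15, 0], [0, 0, 0]],
    [[0, -40, 0], [0, 0, 0]],
    [[0, -45, 0], [0, 0, 0]],
    [[0, -45, 0], [0, 0, 0]],
    [[0, -45, 0], [0, 0, 0]],
    [[0, -45, 0], [0, 0, 0]],
    [[0, -40, 0], [0, 0, 0]],
    [[0, 0, 0], [0, 0, 0]],
  ],
)

```text
time_s: 28.45
tool_pos: [0.5584, 0.2014, 0.2867]
tool_rot: [-90.4, -0.6, 55.8]
force: [0.9, -0.3, -0.7]
grip_width: 0.0416
```

Run:
```python
from h import *
im=env.read_camera("wrist"); cv2.imwrite("pics/w16.png",im[:,:,::-1]); 
o=env.get_obs();print(o['tool_pos'],o['tool_rot'],o['force'],o['grip_width'])
print(fromjig(-40,-17),fromjig(-40,-60))
```

```text
[0.55710514 0.20106638 0.28313576] [-90.20663601  -0.37933859  55.82653421] [ 0.11306265  0.83610929 -0.40591821] 0.0422044109326473
[ 0.46133308 -0.31253332] [ 0.4546064  -0.35500392]
```

View pics/w16.png

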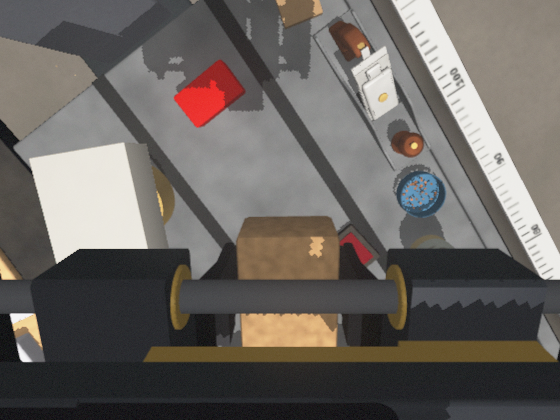

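Block held (41.8 mm). Picture w10 shows both stops in their final state, so I'll measure their faces from it.

Run:
```python
from h import *
im=cv2.imread("pics/w10.png")[:,:,::-1]
crop(im,260,60,190,110,4,"pics/g.png")
```

```text
(no output)
```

View pics/g.png

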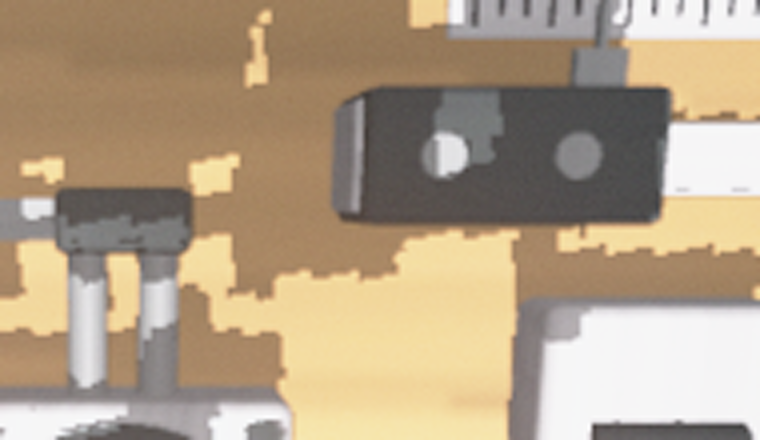

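Run:
```python
from h import *
c=env.get_calibration("wrist")
Rt=Ro.from_euler('xyz',[-89.99136,.008,80.8891],degrees=True).as_matrix()
T=np.eye(4);T[:3,:3]=Rt;T[:3,3]=[0.57538012,-0.35169485,0.15736271];M=np.linalg.inv(T@c['hand_eye']);c['R']=M[:3,:3];c['t']=M[:3,3]
f=lambda u,v:(260+u/4,60+v/4)
for n,uv,z in [("face top",f(364,95),.046),("face top far",f(362,215),.046),("face bot",f(334,150),.017),("tail top",f(668,90),.046),("plate near L",f(65,189),.039),("plate near R",f(185,189),.039),("plate left side",f(56,215),.039),("plate right side",f(191,215),.039)]:
    X=topl(c,uv,z); print(n,tojig(X),X.round(4))
o=env.get_obs(); ti=fromjig(0,0)
```

```text
face top [-11.1   6.3] [ 0.4936 -0.2941  0.046 ]
face top far [9.6 6.8] [ 0.5141 -0.2968  0.046 ]
face bot [-2.5  5.5] [ 0.5019 -0.2962  0.017 ]
tail top [-11.8  60.3] [ 0.5012 -0.2405  0.046 ]
plate near L [  5.  -47.3] [ 0.501  -0.3495  0.039 ]
plate near R [  5.  -25.1] [ 0.5045 -0.3275  0.039 ]
plate left side [  9.7 -49.1] [ 0.5054 -0.352   0.039 ]
plate right side [  9.7 -23.9] [ 0.5093 -0.3271  0.039 ]
```

carry_out(
  targets=[
    [[0, 0, 0], [0, -8, 0]],
    [[0, 0, 0], [0, -8, 0]],
    [[0, 0, 0], [0, -8, 0]],
    [[-20, 0, 1], [0, -1.2, 0]],
    [[-44, 0, 2], [0, 0, 0]],
    [[-44, 0, 2], [0, 0, 0]],
    [[-44, 0, 2], [0, 0, 0]],
    [[-44, 0, 2], [0, 0, 0]],
    [[-44, 0, 2], [0, 0, 0]],
    [[-44, 0, 2], [0, 0, 0]],
    [[-44, 0, 2], [0, 0, 0]],
    [[-44, 0, 2], [0, 0, 0]],
  ],
)

```text
time_s: 29.7
tool_pos: [0.4789, -0.1654, 0.2776]
tool_rot: [-89.9, -0.0, 81.0]
force: [1.2, 0.4, -0.2]
grip_width: 0.042
```

carry_out(
  targets=[
    [[-44, 0, 3], [0, 0, 0]],
    [[-44, 0, 3], [0, 0, 0]],
    [[-44, 0, 3], [0, 0, 0]],
    [[-29, 0, 2], [0, 0, 0]],
    [[0, 0, 0], [0, 0, 0]],
    [[0, 0, 0], [0, 0, 0]],
    [[0, 0, 0], [0, 0, 0]],
  ],
)

```text
time_s: 30.4
tool_pos: [0.445, -0.3195, 0.2778]
tool_rot: [-89.9, -0.1, 81.2]
force: [-0.1, 0.7, -1.0]
grip_width: 0.0417
```

Run:
```python
from h import *
im=env.read_camera("wrist"); cv2.imwrite("pics/w17.png",im[:,:,::-1]); 
o=env.get_obs();print(tojig(o['tool_pos']),o['tool_pos'],o['tool_rot'],o['force'],o['grip_width'],o['qpos'])
```

```text
[-54.9 -26.3] [ 0.44514543 -0.31933907  0.27797901] [-8.99537337e+01 -6.94034835e-02  8.12097939e+01] [-0.01476482 -0.49101712  0.03160259] 0.04200191862009126 [ -9.22070943   5.02773933  45.30911013  94.25852199  -3.64560365
  82.28942708 117.68213936]
```

View pics/w17.png

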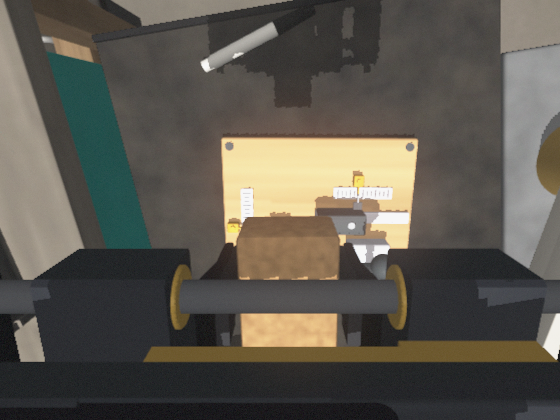

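Everything aligned: board edges square to the block in the view. Descending beside the corner.

carry_out(
  targets=[
    [[0, 48, 0], [0, 0, 0]],
    [[0, 48, 0], [0, 0, 0]],
    [[0, 48, 0], [0, 0, 0]],
    [[0, 48, 0], [0, 0, 0]],
    [[0, 40, 0], [0, 0, 0]],
    [[0, 10, 0], [0, 0, 0]],
    [[0, 8, 0], [0, 0, 0]],
    [[0, 0, 0], [0, 0, 0]],
    [[0, 0, 0], [0, 0, 0]],
  ],
)

```text
time_s: 31.35
tool_pos: [0.4461, -0.3219, 0.0305]
tool_rot: [-90.2, 0.0, 81.1]
force: [-0.0, -0.1, 0.4]
grip_width: 0.0417
```

Run:
```python
from h import *
im=env.read_camera("wrist"); cv2.imwrite("pics/w18.png",im[:,:,::-1]); 
o=env.get_obs();print(tojig(o['tool_pos']),o['tool_pos'],o['tool_rot'],o['force'],o['grip_width'])
```

```text
[-53.5 -28.7] [ 0.44613372 -0.32195289  0.03054623] [-9.02085494e+01  3.54763858e-02  8.10652636e+01] [ 0.37094641  0.2781205  -0.7974615 ] 0.042125100891216447
```

View pics/w18.png

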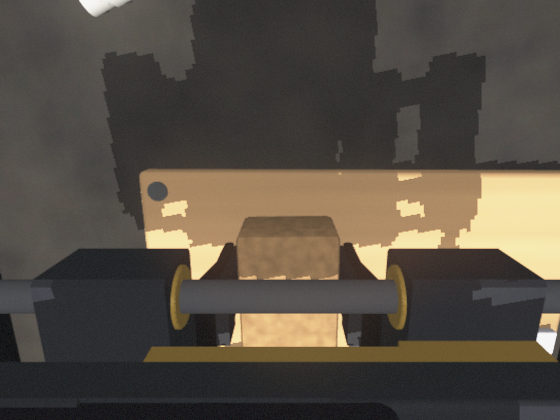

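carry_out(
  targets=[
    [[0, 10, 0], [0, 0, 0]],
    [[3, 0, -3], [0, 0, 0]],
    [[3, 0, -3], [0, 0, 0]],
    [[3, 0, -3], [0, 0, 0]],
    [[0, 0, 0], [0, 0, 0]],
    [[0, 0, 0], [0, 0, 0]],
  ],
)

```text
time_s: 32.0
tool_pos: [0.4551, -0.3137, 0.0186]
tool_rot: [-90.0, 0.0, 81.1]
force: [0.7, 0.2, 0.3]
grip_width: 0.0422
```

Run:
```python
from h import *
o=env.get_obs();print(tojig(o['tool_pos']),o['tool_pos'],o['tool_rot'],o['force'],o['grip_width'])
im=env.read_camera("scene"); crop(im,260,220,180,130,4.4,"pics/sc1.png")
im=env.read_camera("wrist"); cv2.imwrite("pics/w19.png",im[:,:,::-1])
```

```text
[-46.  -19.1] [ 0.45506207 -0.31366361  0.01861403] [-9.00065882e+01  5.95429584e-03  8.10737096e+01] [0.73183885 0.21021572 0.28569606] 0.042155866432456224
```

View pics/sc1.png

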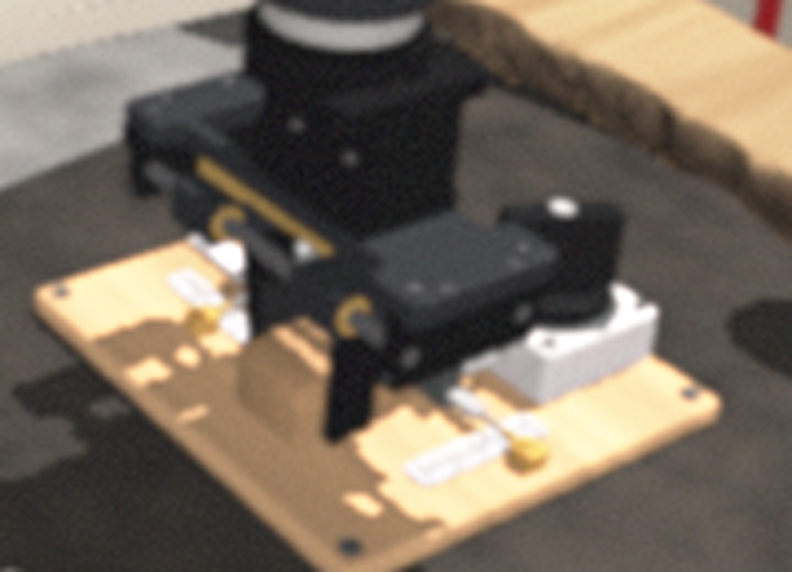

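No contact so far (under 1 N). A little further in, lower, release.

carry_out(
  targets=[
    [[0.5, 0, -2], [0, 0, 0]],
    [[0, 0, -1], [0, 0, 0]],
    [[0, 2, 0], [0, 0, 0]],
    [[0, 1, 0], [0, 0, 0]],
    [[0, 0, 0], [0, 0, 0]],
  ],
)

```text
time_s: 32.6
tool_pos: [0.4578, -0.3137, 0.0154]
tool_rot: [-90.0, -0.0, 81.0]
force: [-0.5, -0.8, -0.1]
grip_width: 0.042
```

carry_out(
  targets=[
    [[0, 0, 0], [0, 0, 0]],
    [[0, 0, 0], [0, 0, 0]],
    [[0, 0, 0], [0, 0, 0]],
    [[0, 0, 0], [0, 0, 0]],
    [[0, 0, 0], [0, 0, 0]],
  ],
  jaw=0.65,
)

```text
time_s: 33.1
tool_pos: [0.4579, -0.3137, 0.0156]
tool_rot: [-90.0, -0.0, 81.0]
force: [-0.1, 0.9, 0.6]
grip_width: 0.0561
```

carry_out(
  targets=[
    [[0, -10, 0], [0, 0, 0]],
    [[0, -40, 0], [0, 0, 0]],
    [[0, -45, 0], [0, 0, 0]],
    [[0, -45, 0], [0, 0, 0]],
    [[0, 0, -50], [0, 0, 0]],
    [[0, 0, -50], [0, 0, 0]],
    [[0, 0, -20], [0, 0, 0]],
    [[0, 0, 0], [0, 0, 0]],
    [[0, 0, 0], [0, 0, 0]],
  ],
)

```text
time_s: 34.0
tool_pos: [0.5757, -0.3328, 0.1556]
tool_rot: [-89.9, 0.0, 81.0]
force: [-0.8, -0.1, -0.1]
grip_width: 0.0566
```

Run:
```python
from h import *
im=env.read_camera("wrist"); cv2.imwrite("pics/w20.png",im[:,:,::-1]); 
o=env.get_obs();print(tojig(o['tool_pos']),o['tool_pos'],o['tool_rot'],o['force'],o['grip_width'])
```

```text
[ 75.6 -19.5] [ 0.57510446 -0.33305869  0.15575447] [-8.99442206e+01  2.63329827e-02  8.09739535e+01] [-0.83025446  0.59161917  0.67848192] 0.056045933762297336
```

View pics/w20.png

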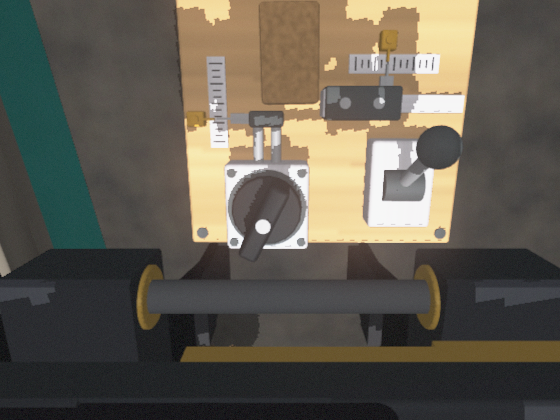

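Block lies square at (290,52), beside both stops; both pointers are still in line and the lever is over to the near side at (438,147). Measuring the gaps.

Run:
```python
from h import *
im=cv2.imread("pics/w20.png")[:,:,::-1]
crop(im,180,0,240,140,3.3,"pics/i.png")
```

```text
(no output)
```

View pics/i.png

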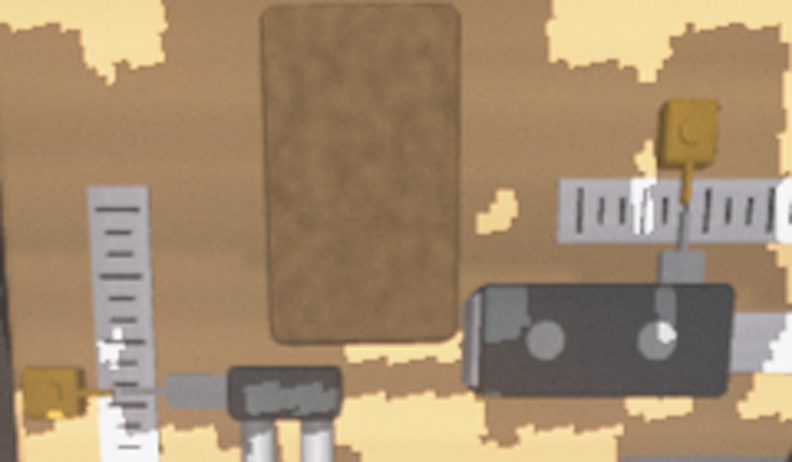

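Run:
```python
from h import *
c=cam("wrist"); f=lambda u,v:(180+u/3.3,v/3.3)
for n,u,v,z in [("blk TL",261,3,.042),("TR",461,3,.042),("BR",458,342,.042),("BL",272,344,.042),("slide face top",482,300,.046),("slide face bot",464,330,.017),("plate near",285,366,.039),
 ("slptr",684,215,.02),("slclip",687,195,.02),("scptr",130,390,.02),("scclip",110,391,.02)]: print(n,tojig(topl(c,f(u,v),z)))
```

```text
blk TL [-68.3 -39.6]
TR [-68.3   1.6]
BR [-1.1  2.5]
BL [ -0.7 -38.6]
slide face top [-9.7  7.1]
slide face bot [-4.2  5.9]
plate near [  4.1 -36. ]
slptr [-29.7  56.1]
slclip [-34.   56.4]
scptr [  9.8 -74.5]
scclip [ 10.  -79.3]
```

Gaps are about 4 mm and 5 mm (limit 8), the pointers are within 0.3 mm, and the gripper is clear. A further nudge would only risk the stops, so I'm handing in.

```bash
python3 -c "
from h import *
print(env.get_obs()['time_s']); print(env.sign_off())"
```

```text
34.05
the job is handed in; nothing more can be done
None
```

The jig is set up and I handed the job in at 34 s of the 72 s allowed. No verdict was reported, so the results below are from my own last camera view.

| Item | What I did | Last check |
|---|---|---|
| Slide stop | Tapped forward about 28 mm | Pointer within about 0.3 mm of its clip tip |
| Screw stop | Turned the knob about 134° clockwise in two grips | Pointer within about 0.3 mm of its clip tip |
| Lock lever | Pushed against its end stop | Ball where 1.0 rad puts it, about 10 N reaction |
| Cork block | Gripped across its width and laid flat in the corner | Within about 1° of square, not touching either stop |

- **Block gaps:** I left about 4 mm to the slide stop and 5 mm to the screw stop, against the 8 mm limit. I didn't push it closer, so as not to shift the stops.
- **Small disagreement:** different wrist views placed the slide and screw stops 1–2 mm apart in absolute terms. I judged each pointer against its clip within the same picture.
- **Left alone:** I didn't touch the rubber stamp, tack tin, glue bottle or red look-alike. I didn't re-measure their positions at the end.

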